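# Pack the lunch box in layers from the half-open drawer

### The arm

A 7-joint arm with a two-finger parallel gripper is mounted at the origin on the work surface. World frame = base frame: x ahead of the robot, y to its left, z up, the work surface at z = 0. Lengths are in m, angles in rad, forces in N, time in s.
With the tool pointing down it reaches from about 0.425 to 0.975 m from the base axis. Payload 16.7 kg.
Tool frame: the origin (TCP) lies at the centre of the arm's flange, where the gripper is bolted on; the fingertips stand 173 mm ahead of it and the grasp point (between the pads) lies 155 mm ahead of it (ctrl.grip_depth is the distance from the TCP to the grasp point, in m); z points along the fingers, x is the direction in which the jaws open and shut, and the axes are right-handed (so a half turn about z gives the same grasp; the last joint's range is limited). The gripper opens to 85 mm and grips with 20 to 120 N. Pads are 22 mm wide; open, the fingers measure 114 mm over their backs; the gripper's body (76 mm by 85 mm) begins 54 mm behind the grasp point. The pads swing forward as they close: fully open they stand 13 mm farther back than shut.
Start: joints at [1.167, 0.426, 0.074, 1.606, -0.034, 1.111, -0.067], TCP at [0.169, -0.653, 0.405] pointing down, gripper open.
Joint ranges: [-2.85, 2.85], [-0.5, 2.14], [-1.23, 1.37], [0.21, 2.46], [-1.02, 4.16], [0.16, 2.05], [-2.73, 2.73]. Speed limits (rad/s): [1.89, 1.89, 2.39, 2.39, 3.01, 3.01, 3.01].

### API

Orientations are given as a unit quaternion [w, x, y, z].
In Python, from bench import monitor, snapshot, ctrl, search_frame, mark_of gives the robot as it stands.
- The arm moves only by the tool servo_tool, never from a script. Its argument "motion" is a list of rows, each an object of numbers: "tx", "ty", "tz": the shift along the tool's x, y, z in m; "ax", "ay", "az": the turn, a rotation vector about the tool's x, y, z in degrees. A call has 1 to 5 rows; each row shifts and turns the commanded pose from where the row before left it, along the tool's axes as they then stand; what a row does not reach is not made up. A row lasts 1/10 s, in which the tool goes at most 50 mm and 8.59 degrees, less where a joint would pass 70% of its speed; a pose out of reach is approached as far as the arm can. A call is refused whole if a number of a shift passes 0.05 or a number of a turn 8.59, either way. A call with a gripper value outside its range is refused whole. "hand" is the closure, from 0 (fully open) to 1 (shut), set as the call begins (left out, the last holds). The fingers move at their own pace and stop on an object; "force" is the grip in N (left out, the last holds). Time passes only in rows, so rows that do not move let the fingers close. It gives the time, the measured TCP pose, the force and the opening at its end, in the units of the state.
- monitor.observe(): the state, without advancing time (a new reading comes with each control period).
- snapshot(name): name is "side" or "top" or "wrist"; returns a dict with "frame" (400x640x3 uint8, red, green, blue), "fx", "fy", "cx", "cy" (pixels), "world_from_camera" (4x4, takes a point from camera to world coordinates); the wrist camera has in their place "tool_from_camera" (4x4, takes a point from camera to tool coordinates, whose origin is the TCP and whose axes are the tool frame's). Camera axes: x right, y down, z forward; pixel columns grow to the right and rows downward; lengths in m; the calibration is good to about 2 mm. The wrist camera is an equidistant fisheye: a pixel r from the principal point sees the ray r / f radians off the axis. A picture is of the moment at which its call begins: read the wrist's pose just before it. There is no depth.
- ctrl.hand_in(): hands the job in, once; it reports no verdict.
Trained networks look in the newest picture that a camera, given by its name, has taken for a name from the list of things; names that differ only in an ending like _2 or _b are one class to them, and where a whole thing is asked for, a point or a joint stands for the part that bears it (a point fixed in the world has none). Each returns a list of dicts, best first, with "confidence" (0 to 1); they miss things now and then, are a little off and sometimes report something else, mostly with a low value. They report only what shows in the picture. A call takes as long as a camera call. They do not tell look-alikes from the thing itself.
- search_frame(camera, query): "bbox" ([centre column, centre row, width, height] in pixels, round what is visible of it).
- mark_of(camera, query): "xy" ([column, row] in pixels: a listed point, or the origin of a listed thing).
The state is a dict: "time_s": time; "joint_positions": joint angles; "joint_vel": joint speeds; "joint_torque": joint torques, N m; "tcp_pos": TCP position; "orientation": TCP orientation; "contact_force": force on the tool from outside, world axes, zero at the start; "ft_torque": the same for the moment, N m; "opening": finger opening in m.
Only numpy, scipy, OpenCV 4.12 (cv2) and the standard library are available. Lean on these libraries where they do the work, as an engineer would, in place of code of your own. Each camera call takes 0.05 s, during which the arm holds its last target. There are 200 camera calls.

### The job

Finish packing the open metal lunch box in layers: take the steel tin out of the half-open drawer, set it down upright on the small dark chopping board and let go to change grip, then lay it flat and crosswise on the bottom of the lunch box beside the white tub. Next lay the metal divider flat on tin and tub, fin up, and last stand the cardboard carton upright on the divider, either side of the fin. Lower each piece into place without dropping it, and leave the drawer and everything else where they are.

Things in the scene. Friction and masses are not known exactly. Their poses are not given: they have to be found in the camera images.
- tin_center (a point): Centre (half-way up) of the closed steel tin, 68 (x) x 40 (y) x 42 high (z) mm, 0.12-0.25 kg. It starts flat in one of the drawer's two narrow side bays, x along the bay: the bay walls are 3 mm from its long sides and 6 mm above its top, so only its ends (+x, -x faces) can be gripped; 40 mm free beyond each. In the box its x lies across the box, so only its long sides can be gripped.
- lunch_box: Open aluminium lunch box, fixed. Outside 86 (x) x 172 (y) x 58 high mm, walls and floor 4 mm: inside 78 x 164 mm, floor at z = 4, rim at z = 58 mm. Origin: centre of the underside. A white tub stands at its +y end; the tin's gap is the 96 mm at the -y end (y = -82 to about +14 mm): with the tin in its middle 28 mm stay free on either side for fingers.
- tub_center (a point): Centre (half-way up) of the white plastic tub, 72 (x) x 66 (y) x 42 high mm, already standing at the +y end of the lunch box, axes along the box's. It is loose and stays there.
- board: Small dark wooden chopping board, fixed, clear: 110 (x) x 160 (y) x 15 mm thick. Origin: centre of the underside; top at z = 15 mm.
- divider_grip (a point): Grip point of the metal divider: plate 68 (x) x 152 (y) x 4 mm, flat on the counter, with an upright fin across its middle, 56 (x) x 10 (y) mm, top 44 mm above the underside. The point is in the fin over the plate's centre, 28 mm above the underside; z up. 0.14-0.28 kg. In the box x, y lie along the box's (or half a turn round), 5 mm clear all round, underside 46 mm above the box's underside.
- snack_center (a point): Centre (half-way up) of the cardboard snack carton, 44 (x) x 60 (y) x 62 high (z) mm, standing on the counter, 0.07-0.14 kg. In the box it stands on the divider, 50 mm above the box's underside, in one of the two 77 (along the box) x 78 mm compartments beside the fin. Carton and divider swap places between starts.
- cabinet_front (a point): Low wooden drawer unit on the counter, fixed, 260 (x) x 300 (y) x 115 high mm. The point is the middle of its front face, at counter height; the half-open drawer comes out towards its -x. The two narrow side bays run along x at y = -100 and +100 mm, 46 mm wide, floor at z = 20, walls up to z = 68 mm; the tin lies in one of them at x = -77 to -87 mm. Drawer front: top at z = 72 mm.
- drawer_front (a point): Middle of the upper outer edge of the drawer's front panel. The drawer is half open, pulled out 170 to 180 mm, and slides stiffly (about 10 N); it is to be left so.
- spice_pot: Bystander: round terracotta pot, 40 mm across, 52 mm high, in the drawer's other side bay. Origin: its foot.
- fish_slice: Bystander: stainless fish slice lying in the drawer's wide middle compartment.
- wooden_spoon: Bystander: wooden spoon lying in the drawer's wide middle compartment.
- cazuela: Bystander: glazed blue bowl, 160 mm across, 55 mm high, on the counter. Origin: centre of its foot.
- amber_jar: Bystander: amber glass jar, 70 mm across, 110 mm high, on the counter. Origin: centre of its foot.
- pan_rim (a point): Bystander: the rim, nearest the robot, of a small white enamelled pan with two handles, 156 mm across, 200 mm over the handles, 35 mm high, on top of the drawer unit.
- mug: Bystander: white mug, 76 mm across, 85 mm high, handle to its +y. Origin: centre of its foot.
- pepper_mill: Bystander: dark wooden pepper mill, 56 mm across, 158 mm high. Origin: centre of its foot.
Mind the look-alikes: they are no part of the job. What is meant by the part that bears snack_center is not green, and is the larger of those in its own colour. Of the things that look like the part that bears tub_center, take the one that is farthest to the robot's left at the start.

How it is judged:
By the outcome, as a careful person would: the job done as asked, in the order asked, and still so for the second after the job is handed in, with the robot touching nothing.
It also fails if it takes over 72 s, if anything falls off the work surface, if the arm or the gripper's body presses on something with over 40 N, if the wrist force passes 120 N, or if a joint passes its speed limit or range.

## Working session

There is one attempt and no reset: what is moved stays moved. The work goes in short steps, Python scripts to look and compute and a tool call to move; the robot and the scene stay as the last step left them, time stands still between calls to the robot, and variables do not carry over. Pictures are saved under pics/ and viewed, about 8 in all and at most 12, crops included, and the job is handed in when it is done.

Besides the shell and the picture viewer there is one more tool, called after "Emit:" as name(argument=value, ...), one argument or row to a line, values as JSON. servo_tool: Moves the arm, as the interface text tells. Its arguments: {"type":"object","properties":{"motion":{"type":"array","items":{"type":"object","properties":{"tx":{"type":"number"},"ty":{"type":"number"},"tz":{"type":"number"},"ax":{"type":"number"},"ay":{"type":"number"},"az":{"type":"number"}}}},"hand":{"type":"number"},"force":{"type":"number"}},"required":["motion"]}

```bash
ls; mkdir -p pics
cat > h.py <<'E'
import numpy as np, cv2
from bench import monitor, snapshot, ctrl, search_frame, mark_of
from scipy.spatial.transform import Rotation as R
def tool():
    s=monitor.observe(); T=np.eye(4); q=s['orientation']
    T[:3,:3]=R.from_quat([q[1],q[2],q[3],q[0]]).as_matrix(); T[:3,3]=s['tcp_pos']; return T
def cam(name):
    T=tool(); s=snapshot(name)
    s['W']=T@np.array(s['tool_from_camera']) if name=='wrist' else np.array(s['world_from_camera'])
    s['fish']=name=='wrist'; return s
def save(s,n,crop=None):
    f=s['frame']
    if crop: x0,y0,x1,y1,k=crop; f=cv2.resize(f[y0:y1,x0:x1],None,fx=k,fy=k,interpolation=cv2.INTER_CUBIC)
    cv2.imwrite('pics/'+n+'.png',cv2.cvtColor(f,cv2.COLOR_RGB2BGR))
def ray(s,p):
    u=(p[0]-s['cx'])/s['fx']; v=(p[1]-s['cy'])/s['fy']
    if s['fish']:
        r=np.hypot(u,v); d=np.array([np.sin(r)*u/max(r,1e-9),np.sin(r)*v/max(r,1e-9),np.cos(r)])
    else: d=np.array([u,v,1.])
    return s['W'][:3,3], s['W'][:3,:3]@d
def onz(s,p,z):
    o,d=ray(s,p); return o+d*(z-o[2])/d[2]
def proj(s,P):
    c=(np.linalg.inv(s['W'])@np.append(P,1))[:3]
    if s['fish']:
        rho=np.hypot(c[0],c[1]); th=np.arctan2(rho,c[2]); k=th/max(rho,1e-9)
        return np.array([s['cx']+s['fx']*c[0]*k, s['cy']+s['fy']*c[1]*k])
    return np.array([s['cx']+s['fx']*c[0]/c[2], s['cy']+s['fy']*c[1]/c[2]])
E
python3 - <<'E'
from h import *
np.set_printoptions(precision=4,suppress=True)
print(monitor.observe()); 
Z=dict(tin_center=.041,lunch_box=0,tub_center=.025,board=0,divider_grip=.028,snack_center=.031,cabinet_front=0,drawer_front=.072,spice_pot=.02,cazuela=0,amber_jar=0,mug=0,pepper_mill=0)
for c in ['top','side']:
    s=cam(c); save(s,c+'0'); print(c,s['W'],s['fx'])
    for n in Z:
        print(n,[(np.round(m['xy']),round(m['confidence'],2),onz(s,m['xy'],Z[n])[:2]) for m in mark_of(c,n)[:4]])
E
```

```text
pics
{'time_s': 0.0, 'joint_positions': array([ 1.1675,  0.4268,  0.0738,  1.6066, -0.0341,  1.1108, -0.0671]), 'joint_vel': array([ 0.0001, -0.0006, -0.0012,  0.0005,  0.0015,  0.0001, -0.0011]), 'joint_torque': array([ -0.0015, -94.9829,   3.7609, -46.3517,   0.0193,   0.01  ,
        -0.    ]), 'tcp_pos': array([ 0.1694, -0.6532,  0.404 ]), 'orientation': array([-0.0004,  0.7909, -0.6119, -0.0005]), 'contact_force': array([-0.5245,  0.9475, -0.3663]), 'ft_torque': array([0.0085, 0.0315, 0.0347]), 'opening': 0.08545262402666241}
top [[ 0.0105 -0.9824  0.1865  0.3402]
 [-0.9999 -0.0102  0.0023 -0.0273]
 [-0.0004 -0.1865 -0.9824  1.1774]
 [ 0.      0.      0.      1.    ]] 407.17773090890233
tin_center [(array([414., 177.]), 0.76, array([ 0.6298, -0.2929])), (array([369., 126.]), 0.6, array([ 0.784 , -0.1676])), (array([342., 179.]), 0.25, array([ 0.6221, -0.0884]))]
lunch_box [(array([264., 233.]), 0.8, array([0.4685, 0.1379]))]
tub_center [(array([244., 236.]), 0.79, array([0.4555, 0.1888])), (array([387., 300.]), 0.67, array([ 0.2829, -0.2129])), (array([184., 185.]), 0.37, array(
[... 1835 characters left out ...]
547, 0.4631])), (array([276., 299.]), 0.69, array([0.5994, 0.3632]))]
cabinet_front [(array([280., 191.]), 0.86, array([ 0.7291, -0.2041])), (array([298., 205.]), 0.28, array([ 0.6421, -0.119 ]))]
drawer_front [(array([334., 177.]), 0.78, array([ 0.5259, -0.2106]))]
spice_pot [(array([302., 205.]), 0.63, array([ 0.6248, -0.0934])), (array([244., 239.]), 0.41, array([0.7643, 0.121 ])), (array([336., 179.]), 0.32, array([ 0.5324, -0.2882]))]
cazuela [(array([246., 240.]), 0.6, array([0.7669, 0.0973]))]
amber_jar [(array([328., 158.]), 0.71, array([ 0.5901, -0.4863]))]
mug [(array([241., 277.]), 0.77, array([0.7284, 0.2656]))]
pepper_mill [(array([362., 168.]), 0.56, array([ 0.443 , -0.4211]))]
```

Run:
```python
from h import *
s=cam('top'); save(s,'topc',(140,110,500,330,2.2))
s=cam('side'); save(s,'sidec',(200,130,440,370,2.4))
```

```text
(no output)
```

View pics/topc.png

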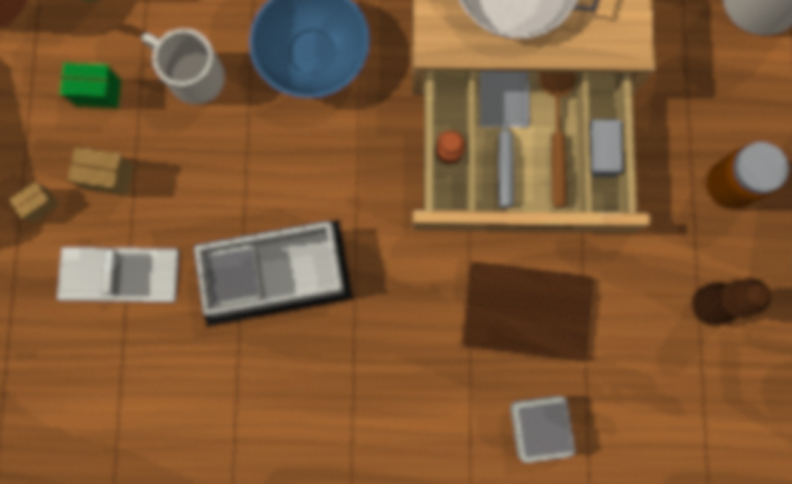

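View pics/sidec.png

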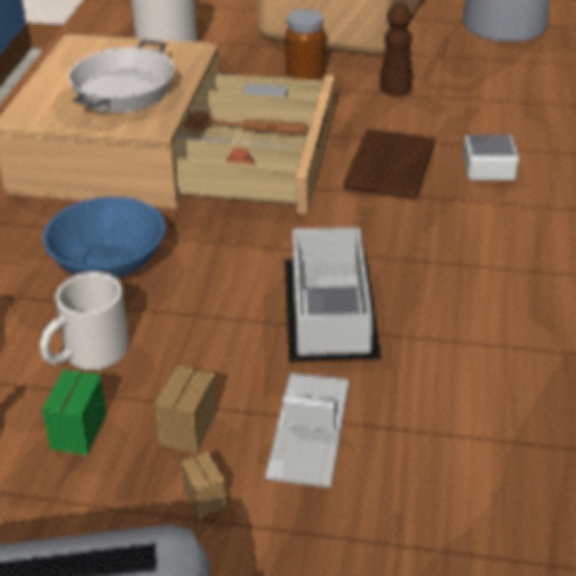

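The top view shows the box with the tub (grey lid) at its left, +y, end, around (250,270) in the crop. The divider is at (118,273), the larger brown carton at (95,168), the tin at (607,145) in the drawer's right bay, and the board at (530,310). The side view agrees. The green carton, the small brown carton and the lone tub at (545,430) are look-alikes.

```bash
cat >> h.py <<'E'
def down(yaw): # yaw deg of tool x
    c,s=np.cos(np.radians(yaw)),np.sin(np.radians(yaw)); return np.array([[c,s,0],[s,-c,0],[0,0,-1.]])
def plan(wps,T=None,step=.04,slow=None):
    """wps: list of (x,y,z,yaw[,step]); prints rows"""
    T=tool() if T is None else T.copy()
    for w in wps:
        y0=np.degrees(np.arctan2(T[1,0],T[0,0])); dy=(w[3]-y0+90)%180-90
        G=np.eye(4); G[:3,:3]=down(y0+dy); G[:3,3]=w[:3]
        st=w[4] if len(w)>4 else step
        n=int(np.ceil(max(np.linalg.norm(G[:3,3]-T[:3,3])/st,abs(dy)/8,1)))
        print('->',np.round(w,4),'n',n,'turn',round(dy,1))
        P0=T[:3,3].copy()
        for k in range(1,n+1):
            A=np.eye(4); A[:3,:3]=down(y0+dy*k/n) ; A[:3,3]=P0+(G[:3,3]-P0)*k/n
            t=np.round(T[:3,:3].T@(A[:3,3]-T[:3,3]),3 if k<n else 4)
            D=R.from_matrix(T[:3,:3].T@A[:3,:3]).as_rotvec(degrees=True)
            D=np.round(D,1); T=T.copy(); T[:3,3]+=T[:3,:3]@t; T[:3,:3]=T[:3,:3]@R.from_rotvec(D,degrees=True).as_matrix()
            print('{'+','.join(f'"{a}":{v:g}' for a,v in zip(('tx','ty','tz','ax','ay','az'),list(t)+list(D)) if v)+'}')
    return T
E
python3 - <<'E'
from h import *
s=cam('wrist'); print(np.round(s['tool_from_camera'],3),s['fx'],s['cx'],s['cy'])
plan([(.60,-.295,.38,0)])
E
```

```text
[[ 1.     0.     0.    -0.   ]
 [-0.     0.948  0.318 -0.081]
 [ 0.    -0.318  0.948  0.03 ]
 [ 0.     0.     0.     1.   ]] 309.70691628693146 323.053148793798 204.90745658601367
-> [ 0.6   -0.295  0.38   0.   ] n 15 turn 75.5
{"tx":-0.016,"ty":-0.034,"tz":0.002,"az":-5}
{"tx":-0.013,"ty":-0.035,"tz":0.001,"az":-5.1}
{"tx":-0.01,"ty":-0.036,"tz":0.002,"az":-5}
{"tx":-0.006,"ty":-0.037,"tz":0.002,"az":-5}
{"tx":-0.004,"ty":-0.037,"tz":0.001,"az":-5.1}
{"ty":-0.037,"tz":0.002,"az":-5}
{"tx":0.004,"ty":-0.037,"tz":0.002,"az":-5}
{"tx":0.006,"ty":-0.037,"tz":0.001,"az":-5}
{"tx":0.01,"ty":-0.036,"tz":0.002,"az":-5.1}
{"tx":0.013,"ty":-0.035,"tz":0.001,"az":-5}
{"tx":0.015,"ty":-0.034,"tz":0.002,"az":-5}
{"tx":0.019,"ty":-0.032,"tz":0.002,"az":-5.1}
{"tx":0.022,"ty":-0.031,"tz":0.001,"az":-5}
{"tx":0.024,"ty":-0.028,"tz":0.002,"az":-5}
{"tx":0.0263,"ty":-0.0268,"tz":0.0017,"az":-5.1}
```

Emit:
servo_tool(
  motion=[
    {"tx": -0.016,"ty": -0.034,"tz": 0.002,"az": -5},
    {"tx": -0.013,"ty": -0.035,"tz": 0.001,"az": -5.1},
    {"tx": -0.01,"ty": -0.036,"tz": 0.002,"az": -5},
    {"tx": -0.006,"ty": -0.037,"tz": 0.002,"az": -5},
    {"tx": -0.004,"ty": -0.037,"tz": 0.001,"az": -5.1},
  ],
  hand=0,
)

```text
schema error: expected keys tx, ty, tz, ax, ay, az
```

Emit:
servo_tool(
  motion=[
    {"ty": -0.037,"tz": 0.002,"az": -5},
    {"tx": 0.004,"ty": -0.037,"tz": 0.002,"az": -5},
    {"tx": 0.006,"ty": -0.037,"tz": 0.001,"az": -5},
    {"tx": 0.01,"ty": -0.036,"tz": 0.002,"az": -5.1},
    {"tx": 0.013,"ty": -0.035,"tz": 0.001,"az": -5},
  ],
)

```text
schema error: expected keys tx, ty, tz, ax, ay, az
```

Emit:
servo_tool(
  motion=[
    {"tx": 0.015,"ty": -0.034,"tz": 0.002,"az": -5},
    {"tx": 0.019,"ty": -0.032,"tz": 0.002,"az": -5.1},
    {"tx": 0.022,"ty": -0.031,"tz": 0.001,"az": -5},
    {"tx": 0.024,"ty": -0.028,"tz": 0.002,"az": -5},
    {"tx": 0.0263,"ty": -0.0268,"tz": 0.0017,"az": -5.1},
  ],
)

```text
schema error: expected keys tx, ty, tz, ax, ay, az
```

Emit:
servo_tool(
  motion=[
    {},
    {},
  ],
)

```text
schema error: expected keys tx, ty, tz, ax, ay, az
```

Run:
```python
from h import *
np.set_printoptions(precision=4,suppress=True)
o=monitor.observe(); print(o['tcp_pos'],o['contact_force'],o['time_s'],R.from_matrix(tool()[:3,:3]).as_rotvec())
s=cam('wrist'); save(s,'w1'); import pickle; pickle.dump({k:s[k] for k in s},open('w1.pkl','wb'))
for n,z in [('tin_center',.041),('drawer_front',.072),('cabinet_front',0),('spice_pot',.02),('board',0)]:
    print(n,[(np.round(m['xy']),round(m['confidence'],2),onz(s,m['xy'],z)[:2]) for m in mark_of('wrist',n)[:3]])
```

```text
[ 0.1695 -0.6534  0.4047] [ 0.058  -0.8618 -0.221 ] 1.55 [-2.4847  1.9224  0.0001]
tin_center []
drawer_front []
cabinet_front []
spice_pot []
board []
```

View pics/w1.png

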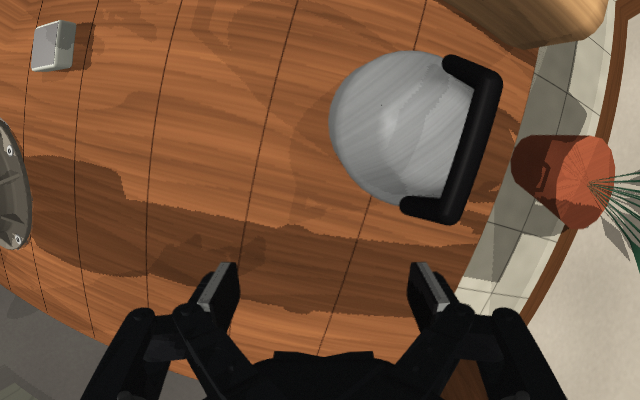

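The move was refused because every row needs all six keys. This picture only shows the start pose, with the fingers, a kettle at (410,130) and the lone tub at (53,45). I'll resend the move.

Emit:
servo_tool(
  motion=[
    {"tx": -0.016,"ty": -0.034,"tz": 0.002,"ax": 0,"ay": 0,"az": -5},
    {"tx": -0.013,"ty": -0.035,"tz": 0.001,"ax": 0,"ay": 0,"az": -5.1},
    {"tx": -0.01,"ty": -0.036,"tz": 0.002,"ax": 0,"ay": 0,"az": -5},
    {"tx": -0.006,"ty": -0.037,"tz": 0.002,"ax": 0,"ay": 0,"az": -5},
    {"tx": -0.004,"ty": -0.037,"tz": 0.001,"ax": 0,"ay": 0,"az": -5.1},
  ],
  hand=0,
)

```text
time_s: 2.35
tcp_pos: [0.314, -0.5323, 0.3967]
orientation: [0.0, 0.906, -0.423, 0.0]
contact_force: [-0.5, -0.9, -0.9]
opening: 0.0853
```

Emit:
servo_tool(
  motion=[
    {"tx": 0,"ty": -0.037,"tz": 0.002,"ax": 0,"ay": 0,"az": -5},
    {"tx": 0.004,"ty": -0.037,"tz": 0.002,"ax": 0,"ay": 0,"az": -5},
    {"tx": 0.006,"ty": -0.037,"tz": 0.001,"ax": 0,"ay": 0,"az": -5},
    {"tx": 0.01,"ty": -0.036,"tz": 0.002,"ax": 0,"ay": 0,"az": -5.1},
    {"tx": 0.013,"ty": -0.035,"tz": 0.001,"ax": 0,"ay": 0,"az": -5},
  ],
)

```text
time_s: 2.85
tcp_pos: [0.4577, -0.4138, 0.3888]
orientation: [0.0, 0.976, -0.216, 0.0]
contact_force: [0.6, -1.0, 0.2]
opening: 0.0855
```

Emit:
servo_tool(
  motion=[
    {"tx": 0.015,"ty": -0.034,"tz": 0.002,"ax": 0,"ay": 0,"az": -5},
    {"tx": 0.019,"ty": -0.032,"tz": 0.002,"ax": 0,"ay": 0,"az": -5.1},
    {"tx": 0.022,"ty": -0.031,"tz": 0.001,"ax": 0,"ay": 0,"az": -5},
    {"tx": 0.024,"ty": -0.028,"tz": 0.002,"ax": 0,"ay": 0,"az": -5},
    {"tx": 0.0263,"ty": -0.0268,"tz": 0.0017,"ax": 0,"ay": 0,"az": -5.1},
  ],
)

```text
time_s: 3.35
tcp_pos: [0.601, -0.2941, 0.38]
orientation: [0.0, 1.0, 0.002, 0.0]
contact_force: [0.2, -0.8, -0.4]
opening: 0.0855
```

```bash
sed -i 's/ if v)+/)+/' h.py
python3 - <<'E'
from h import *
np.set_printoptions(precision=4,suppress=True)
for i in range(3): snapshot('top')
o=monitor.observe(); print(o['tcp_pos'],o['contact_force'],o['time_s'],R.from_matrix(tool()[:3,:3]).as_rotvec())
s=cam('wrist'); save(s,'w2'); import pickle; pickle.dump({k:s[k] for k in s},open('w2.pkl','wb'))
for n,z in [('tin_center',.041),('drawer_front',.072),('cabinet_front',0)]:
    print(n,[(np.round(m['xy']),round(m['confidence'],2),onz(s,m['xy'],z)[:2]) for m in mark_of('wrist',n)[:3]])
E
```

```text
[ 0.6017 -0.2925  0.3796] [-0.5556 -0.517  -0.2604] 3.5 [-3.1401 -0.0082 -0.0006]
tin_center [(array([350., 186.]), 0.77, array([ 0.6284, -0.2923]))]
drawer_front [(array([239.,  86.]), 0.67, array([ 0.5245, -0.1913]))]
cabinet_front [(array([424.,  90.]), 0.69, array([ 0.715 , -0.1878]))]
```

View pics/w2.png

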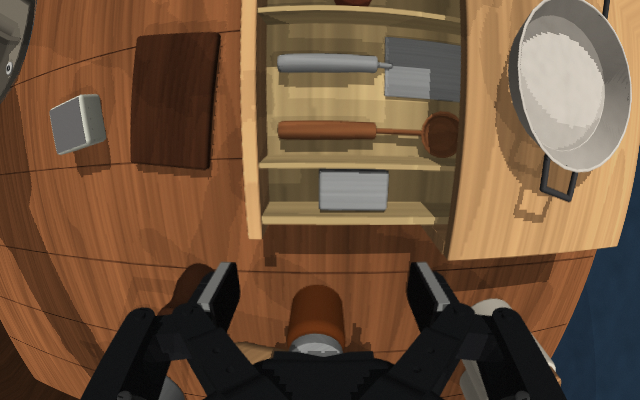

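```bash
cat >> h.py <<'E'
def rect(s,mask,z,box=None):
    n,l,st,c=cv2.connectedComponentsWithStats(mask.astype(np.uint8)); k=1+np.argmax(st[1:,4])
    cs,_=cv2.findContours((l==k).astype(np.uint8),cv2.RETR_EXTERNAL,cv2.CHAIN_APPROX_NONE); ct=max(cs,key=len)[:,0]
    w=np.array([onz(s,p,z)[:2] for p in ct]); r=cv2.minAreaRect((w*1000).astype(np.float32))
    return r, ct.min(0), ct.max(0)
E
python3 - <<'E'
from h import *
import pickle
s=pickle.load(open('w2.pkl','rb')); f=s['frame']
h=cv2.cvtColor(f,cv2.COLOR_RGB2HSV); m=np.zeros(f.shape[:2],bool); roi=(slice(160,222),slice(300,410))
m[roi]=(h[roi][...,1]<50)&(h[roi][...,2]>70)
for z in (.062,): print(rect(s,m,z))
# bay walls: column profiles
for c in (290,305,400,415): print(c,[tuple(f[r,c]) if 0 else int(f[r,c].sum()) for r in range(150,232,2)])
for p in [(319,171),(388,171),(388,209),(319,209)]: print(onz(s,p,.062))
# wall top inner edges
for p in [(262,161),(455,161),(262,167),(455,167),(264,203),(264,215),(440,217)]: print(p,onz(s,p,.068))
E
```

```text
(((630.1869506835938, -292.20703125), (38.798831939697266, 67.12842559814453), 89.82273864746094), array([319, 171], dtype=int32), array([388, 210], dtype=int32))
290 [223, 367, 373, 352, 349, 314, 347, 465, 464, 340, 260, 262, 262, 262, 260, 260, 263, 224, 224, 222, 221, 223, 221, 220, 225, 219, 355, 347, 360, 355, 334, 314, 300, 379, 461, 464, 464, 297, 163, 162, 160]
305 [225, 387, 373, 352, 350, 329, 354, 464, 466, 317, 229, 227, 226, 227, 228, 229, 226, 232, 236, 231, 231, 231, 233, 236, 234, 233, 356, 343, 357, 354, 332, 329, 307, 378, 462, 465, 464, 301, 155, 152, 154]
400 [412, 416, 415, 375, 346, 337, 337, 408, 457, 458, 239, 238, 232, 234, 235, 237, 236, 234, 239, 234, 235, 239, 236, 235, 233, 231, 382, 343, 345, 346, 339, 343, 348, 345, 456, 457, 455, 371, 145, 141, 146]
415 [400, 394, 391, 389, 343, 344, 343, 373, 489, 490, 226, 226, 226, 224, 222, 220, 221, 224, 221, 226, 219, 220, 221, 218, 217, 216, 365, 347, 346, 346, 336, 350, 349, 367, 448, 448, 449, 341, 169, 162, 167]
[ 0.59666673 -0.27271127  0.062     ]
[ 0.66298663 -0.27185367  0.062     ]
[ 0.66555963 -0.31053206  0.062     ]
[ 0.5967399  -0.31084759  0.062     ]
(262, 161) [ 0.54349204 -0.26172152  0.068     ]
(455, 161) [ 0.72963518 -0.25854816  0.068     ]
(262, 167) [ 0.54326049 -0.26745007  0.068     ]
(455, 167) [ 0.73029347 -0.26454894  0.068     ]
(264, 203) [ 0.54349596 -0.30295047  0.068     ]
(264, 215) [ 0.54278963 -0.31534315  0.068     ]
(440, 217) [ 0.72023872 -0.31694657  0.068     ]
```

The tin's top corners are at (319,171) to (388,210), centred in its bay, with the drawer axes at yaw of about 0. The measured size, 67 x 39 mm, matches the given one. Next I descend, grip and lift.

Run:
```python
from h import *
T=plan([(.630,-.292,.26,0),(.630,-.292,.197,0,.02)])
print('lift'); T=plan([(.630,-.292,.30,0,.035),(.432,-.192,.30,0),(.432,-.192,.205,0,.035)],T)
```

```text
-> [ 0.63  -0.292  0.26   0.   ] n 4 turn 0.1
{"tx":0.008,"ty":-0.001,"tz":0.03,"ax":0,"ay":0,"az":-0}
{"tx":0.007,"ty":-0.001,"tz":0.03,"ax":0,"ay":0,"az":-0}
{"tx":0.008,"ty":-0.001,"tz":0.03,"ax":0,"ay":0,"az":-0.1}
{"tx":0.0078,"ty":-0.0012,"tz":0.03,"ax":0,"ay":0,"az":0}
-> [ 0.63  -0.292  0.197  0.     0.02 ] n 4 turn -0.0
{"tx":0,"ty":-0,"tz":0.016,"ax":0,"ay":0,"az":0}
{"tx":0,"ty":-0,"tz":0.016,"ax":0,"ay":0,"az":0}
{"tx":0,"ty":-0,"tz":0.015,"ax":0,"ay":0,"az":0}
{"tx":0,"ty":-0,"tz":0.016,"ax":0,"ay":0,"az":0}
lift
-> [ 0.63  -0.292  0.3    0.     0.035] n 3 turn -0.0
{"tx":-0,"ty":0,"tz":-0.034,"ax":0,"ay":0,"az":0}
{"tx":-0,"ty":0,"tz":-0.035,"ax":0,"ay":0,"az":0}
{"tx":-0,"ty":0.0001,"tz":-0.034,"ax":0,"ay":0,"az":0}
-> [ 0.432 -0.192  0.3    0.   ] n 6 turn -0.0
{"tx":-0.033,"ty":-0.017,"tz":0,"ax":0,"ay":0,"az":0}
{"tx":-0.033,"ty":-0.016,"tz":0,"ax":0,"ay":0,"az":0}
{"tx":-0.033,"ty":-0.017,"tz":0,"ax":0,"ay":0,"az":0}
{"tx":-0.033,"ty":-0.017,"tz":0,"ax":0,"ay":0,"az":0}
{"tx":-0.033,"ty":-0.016,"tz":0,"ax":0,"ay":0,"az":0}
{"tx":-0.033,"ty":-0.0171,"tz":0.0001,"ax":0,"ay":0,"az":0}
-> [ 0.432 -0.192  0.205  0.     0.035] n 3 turn -0.0
{"tx":0,"ty":-0,"tz":0.032,"ax":0,"ay":0,"az":0}
{"tx":0,"ty":-0,"tz":0.031,"ax":0,"ay":0,"az":0}
{"tx":0.0001,"ty":-0.0001,"tz":0.032,"ax":0,"ay":0,"az":0}
```

Run:
```python
from h import *
np.set_printoptions(precision=4,suppress=True)
for i in range(5):
    print(monitor.observe()['tcp_pos'], monitor.observe()['joint_positions']); snapshot('top')
```

```text
[ 0.5993 -0.2961  0.3801] [ 0.6209  0.4593 -0.3522  1.6256  0.1742  1.0879  0.2198]
[ 0.5993 -0.2961  0.3802] [ 0.6211  0.4593 -0.3523  1.6255  0.1742  1.0878  0.2198]
[ 0.5993 -0.296   0.3802] [ 0.6211  0.4592 -0.3525  1.6255  0.1742  1.0878  0.2199]
[ 0.5994 -0.2959  0.3802] [ 0.621   0.4593 -0.3527  1.6254  0.1742  1.0878  0.2198]
[ 0.5995 -0.2957  0.3802] [ 0.6209  0.4593 -0.3529  1.6253  0.1742  1.0878  0.2199]
```

Run:
```python
from h import *
print(monitor.observe()['tcp_pos'])
s=cam('wrist'); f=s['frame']
h=cv2.cvtColor(f,cv2.COLOR_RGB2HSV); m=np.zeros(f.shape[:2],bool); roi=(slice(155,225),slice(300,415))
m[roi]=(h[roi][...,1]<50)&(h[roi][...,2]>70)
print(rect(s,m,.062))
```

```text
[ 0.59966059 -0.29550339  0.380212  ]
(((630.0726318359375, -292.113037109375), (38.590232849121094, 67.14818572998047), 89.99099731445312), array([321, 168], dtype=int32), array([390, 206], dtype=int32))
```

Settled and consistent: tin at (0.630, -0.292), commanded pose (0.600, -0.295, 0.380). I go down and grip.

Emit:
servo_tool(
  motion=[
    {"tx": 0.01,"ty": -0.001,"tz": 0.03,"ax": 0,"ay": 0,"az": 0},
    {"tx": 0.01,"ty": -0.001,"tz": 0.03,"ax": 0,"ay": 0,"az": 0},
    {"tx": 0.01,"ty": -0.001,"tz": 0.03,"ax": 0,"ay": 0,"az": 0},
    {"tx": 0,"ty": 0,"tz": 0.015,"ax": 0,"ay": 0,"az": 0},
    {"tx": 0,"ty": 0,"tz": 0,"ax": 0,"ay": 0,"az": 0},
  ],
)

```text
time_s: 4.5
tcp_pos: [0.6292, -0.2919, 0.2728]
orientation: [-0.001, 1.0, 0.0, -0.002]
contact_force: [0.1, 1.0, 0.1]
opening: 0.0853
```

Emit:
servo_tool(
  motion=[
    {"tx": 0,"ty": 0,"tz": 0.02,"ax": 0,"ay": 0,"az": 0},
    {"tx": 0,"ty": 0,"tz": 0.02,"ax": 0,"ay": 0,"az": 0},
    {"tx": 0,"ty": 0,"tz": 0.02,"ax": 0,"ay": 0,"az": 0},
    {"tx": 0,"ty": 0,"tz": 0.02,"ax": 0,"ay": 0,"az": 0},
    {"tx": 0,"ty": 0,"tz": 0,"ax": 0,"ay": 0,"az": 0},
  ],
)

```text
time_s: 5.0
tcp_pos: [0.6292, -0.2922, 0.1942]
orientation: [-0.0, 1.0, 0.0, -0.001]
contact_force: [-0.2, -0.1, 0.3]
opening: 0.0852
```

Emit:
servo_tool(
  motion=[
    {"tx": 0,"ty": 0,"tz": 0,"ax": 0,"ay": 0,"az": 0},
    {"tx": 0,"ty": 0,"tz": 0,"ax": 0,"ay": 0,"az": 0},
    {"tx": 0,"ty": 0,"tz": 0,"ax": 0,"ay": 0,"az": 0},
    {"tx": 0,"ty": 0,"tz": 0,"ax": 0,"ay": 0,"az": 0},
  ],
  hand=1,
  force=50,
)

```text
time_s: 5.4
tcp_pos: [0.6305, -0.2924, 0.1972]
orientation: [0.001, 1.0, 0.0, 0.001]
contact_force: [-1.4, -0.0, 8.6]
opening: 0.0674
```

Emit:
servo_tool(
  motion=[
    {"tx": 0,"ty": 0,"tz": -0.015,"ax": 0,"ay": 0,"az": 0},
    {"tx": 0,"ty": 0,"tz": -0.025,"ax": 0,"ay": 0,"az": 0},
    {"tx": 0,"ty": 0,"tz": -0.03,"ax": 0,"ay": 0,"az": 0},
    {"tx": 0,"ty": 0,"tz": -0.03,"ax": 0,"ay": 0,"az": 0},
    {"tx": 0,"ty": 0,"tz": 0,"ax": 0,"ay": 0,"az": 0},
  ],
)

```text
time_s: 5.9
tcp_pos: [0.6311, -0.2923, 0.3013]
orientation: [0.001, 1.0, 0.0, 0.003]
contact_force: [0.4, -0.0, -1.6]
opening: 0.0673
```

Run:
```python
from h import *
np.set_printoptions(precision=4,suppress=True)
for i in range(2):
    o=monitor.observe(); print(o['tcp_pos'],o['contact_force'],o['opening'])
    s=cam('wrist')
for n,z in [('board',0),('tin_center',.14)]: print(n,[(np.round(m['xy']),round(m['confidence'],2),onz(s,m['xy'],z)[:2]) for m in mark_of('wrist',n)[:2]])
save(s,'w3')
```

```text
[ 0.6311 -0.2923  0.3013] [ 0.4004 -0.0461 -1.5919] 0.06732149616879411
[ 0.6305 -0.2922  0.2989] [ 0.2661  0.9036 -2.7944] 0.06739001375835496
board [(array([111., 106.]), 0.8, array([ 0.4182, -0.1957]))]
tin_center [(array([323., 283.]), 0.79, array([ 0.6302, -0.2942]))]
```

View pics/w3.png

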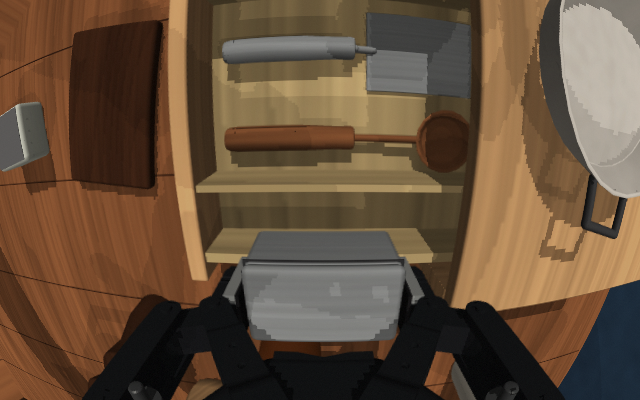

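The tin hangs level between the pads at (320,290), and the board is at (115,105). I carry it over the board.

Emit:
servo_tool(
  motion=[
    {"tx": -0.034,"ty": -0.016,"tz": 0,"ax": 0,"ay": 0,"az": 0},
    {"tx": -0.034,"ty": -0.016,"tz": 0,"ax": 0,"ay": 0,"az": 0},
    {"tx": -0.034,"ty": -0.016,"tz": 0,"ax": 0,"ay": 0,"az": 0},
    {"tx": -0.034,"ty": -0.016,"tz": 0,"ax": 0,"ay": 0,"az": 0},
    {"tx": -0.034,"ty": -0.016,"tz": 0,"ax": 0,"ay": 0,"az": 0},
  ],
)

```text
time_s: 6.6
tcp_pos: [0.4582, -0.2114, 0.2942]
orientation: [-0.0, 1.0, 0.0, -0.001]
contact_force: [0.4, -0.0, -0.9]
opening: 0.0674
```

Emit:
servo_tool(
  motion=[
    {"tx": -0.032,"ty": -0.016,"tz": 0,"ax": 0,"ay": 0,"az": 0},
    {"tx": 0,"ty": 0,"tz": 0.03,"ax": 0,"ay": 0,"az": 0},
    {"tx": 0,"ty": 0,"tz": 0.03,"ax": 0,"ay": 0,"az": 0},
    {"tx": 0,"ty": 0,"tz": 0.025,"ax": 0,"ay": 0,"az": 0},
    {"tx": 0,"ty": 0,"tz": 0.005,"ax": 0,"ay": 0,"az": 0},
  ],
)

```text
time_s: 7.1
tcp_pos: [0.4268, -0.1956, 0.2025]
orientation: [-0.001, 1.0, 0.001, -0.002]
contact_force: [-0.6, 0.2, -2.0]
opening: 0.0676
```

Emit:
servo_tool(
  motion=[
    {"tx": 0,"ty": 0,"tz": 0,"ax": 0,"ay": 0,"az": 0},
    {"tx": 0,"ty": 0,"tz": 0.004,"ax": 0,"ay": 0,"az": 0},
    {"tx": 0,"ty": 0,"tz": 0.003,"ax": 0,"ay": 0,"az": 0},
    {"tx": 0,"ty": 0,"tz": 0.002,"ax": 0,"ay": 0,"az": 0},
    {"tx": 0,"ty": 0,"tz": 0,"ax": 0,"ay": 0,"az": 0},
  ],
)

```text
time_s: 7.6
tcp_pos: [0.428, -0.1962, 0.1962]
orientation: [0.0, 1.0, 0.0, 0.0]
contact_force: [0.7, -0.1, -2.7]
opening: 0.0671
```

Emit:
servo_tool(
  motion=[
    {"tx": 0,"ty": 0,"tz": 0.002,"ax": 0,"ay": 0,"az": 0},
    {"tx": 0,"ty": 0,"tz": 0.001,"ax": 0,"ay": 0,"az": 0},
    {"tx": 0,"ty": 0,"tz": 0,"ax": 0,"ay": 0,"az": 0},
  ],
)

```text
time_s: 7.9
tcp_pos: [0.4279, -0.1961, 0.193]
orientation: [-0.0, 1.0, 0.0, -0.0]
contact_force: [0.0, -0.7, -1.8]
opening: 0.0673
```

Emit:
servo_tool(
  motion=[
    {"tx": 0,"ty": 0,"tz": 0.001,"ax": 0,"ay": 0,"az": 0},
    {"tx": 0,"ty": 0,"tz": 0,"ax": 0,"ay": 0,"az": 0},
  ],
)

```text
time_s: 8.1
tcp_pos: [0.428, -0.1961, 0.1922]
orientation: [0.0, 1.0, 0.0, 0.0]
contact_force: [-1.4, 0.2, 3.6]
opening: 0.0673
```

Emit:
servo_tool(
  motion=[
    {"tx": 0,"ty": 0,"tz": 0.001,"ax": 0,"ay": 0,"az": 0},
    {"tx": 0,"ty": 0,"tz": 0,"ax": 0,"ay": 0,"az": 0},
  ],
)

```text
time_s: 8.3
tcp_pos: [0.428, -0.196, 0.1921]
orientation: [0.0, 1.0, 0.0, 0.0]
contact_force: [-11.0, 4.1, 33.9]
opening: 0.0673
```

Emit:
servo_tool(
  motion=[
    {"tx": 0,"ty": 0,"tz": -0.001,"ax": 0,"ay": 0,"az": 0},
    {"tx": 0,"ty": 0,"tz": 0,"ax": 0,"ay": 0,"az": 0},
  ],
)

```text
time_s: 8.5
tcp_pos: [0.428, -0.1961, 0.1922]
orientation: [0.0, 1.0, 0.0, 0.0]
contact_force: [-0.1, -0.3, 1.5]
opening: 0.0676
```

Emit:
servo_tool(
  motion=[
    {"tx": 0,"ty": 0,"tz": 0,"ax": 0,"ay": 0,"az": 0},
    {"tx": 0,"ty": 0,"tz": 0,"ax": 0,"ay": 0,"az": 0},
    {"tx": 0,"ty": 0,"tz": 0,"ax": 0,"ay": 0,"az": 0},
    {"tx": 0,"ty": 0,"tz": 0,"ax": 0,"ay": 0,"az": 0},
  ],
  hand=0,
)

```text
time_s: 8.9
tcp_pos: [0.4279, -0.1961, 0.1919]
orientation: [-0.0, 1.0, 0.0, -0.0]
contact_force: [-1.2, 0.7, -0.4]
opening: 0.0856
```

Emit:
servo_tool(
  motion=[
    {"tx": 0,"ty": 0,"tz": -0.02,"ax": 0,"ay": 0,"az": 0},
    {"tx": 0,"ty": 0,"tz": -0.03,"ax": 0,"ay": 0,"az": 0},
    {"tx": 0,"ty": 0,"tz": -0.03,"ax": 0,"ay": 0,"az": 0},
    {"tx": 0,"ty": 0,"tz": -0.03,"ax": 0,"ay": 0,"az": 0},
    {"tx": 0,"ty": 0,"tz": -0.03,"ax": 0,"ay": 0,"az": 0},
  ],
)

```text
time_s: 9.4
tcp_pos: [0.4277, -0.196, 0.3333]
orientation: [-0.0, 1.0, 0.0, 0.0]
contact_force: [0.0, -0.7, 0.0]
opening: 0.0856
```

Run:
```python
from h import *
for i in range(6): snapshot('top')
o=monitor.observe(); print(o['tcp_pos'],o['contact_force'],o['opening'],o['time_s'])
s=cam('wrist'); f=s['frame']; save(s,'w4')
p=proj(s,[.428,-.196,.057]); print(p)
h=cv2.cvtColor(f,cv2.COLOR_RGB2HSV); m=np.zeros(f.shape[:2],bool); c,r=p.astype(int); roi=(slice(r-45,r+45),slice(c-70,c+70))
m[roi]=(h[roi][...,1]<50)&(h[roi][...,2]>70)
print(rect(s,m,.057))
```

```text
[ 0.4276055  -0.19607752  0.33122437] [ 1.22155889 -0.47488394  0.02226621] 0.08533793226031011 9.7
[325.33503952 205.02356625]
(((426.6673583984375, -191.386474609375), (67.33226776123047, 47.10238265991211), 0.07562469691038132), array([283, 172], dtype=int32), array([364, 226], dtype=int32))
```

Emit:
servo_tool(
  motion=[
    {"tx": 0,"ty": 0,"tz": 0,"ax": 0,"ay": 0,"az": -8.5},
    {"tx": 0,"ty": 0,"tz": 0,"ax": 0,"ay": 0,"az": -8.5},
    {"tx": 0,"ty": 0,"tz": 0,"ax": 0,"ay": 0,"az": -8.5},
    {"tx": 0,"ty": 0,"tz": 0,"ax": 0,"ay": 0,"az": -8.5},
    {"tx": 0,"ty": 0,"tz": 0,"ax": 0,"ay": 0,"az": -8.5},
  ],
)

```text
time_s: 10.25
tcp_pos: [0.4277, -0.196, 0.331]
orientation: [-0.001, 0.931, 0.366, -0.001]
contact_force: [0.4, 0.2, 0.1]
opening: 0.0858
```

Emit:
servo_tool(
  motion=[
    {"tx": 0,"ty": 0,"tz": 0,"ax": 0,"ay": 0,"az": -8.5},
    {"tx": 0,"ty": 0,"tz": 0,"ax": 0,"ay": 0,"az": -8.5},
    {"tx": 0,"ty": 0,"tz": 0,"ax": 0,"ay": 0,"az": -8.5},
    {"tx": 0,"ty": 0,"tz": 0,"ax": 0,"ay": 0,"az": -8.5},
    {"tx": 0,"ty": 0,"tz": 0,"ax": 0,"ay": 0,"az": -8.5},
  ],
)

```text
time_s: 10.75
tcp_pos: [0.4278, -0.196, 0.331]
orientation: [-0.001, 0.735, 0.678, -0.0]
contact_force: [-0.1, -0.3, -0.6]
opening: 0.0855
```

Emit:
servo_tool(
  motion=[
    {"tx": 0,"ty": -0.001,"tz": 0,"ax": 0,"ay": 0,"az": -5},
    {"tx": 0,"ty": 0,"tz": 0,"ax": 0,"ay": 0,"az": 0},
    {"tx": 0,"ty": 0,"tz": 0,"ax": 0,"ay": 0,"az": 0},
  ],
)

```text
time_s: 11.05
tcp_pos: [0.4268, -0.1961, 0.3314]
orientation: [-0.001, 0.708, 0.706, 0.0]
contact_force: [-0.4, 0.3, -0.9]
opening: 0.0856
```

Run:
```python
from h import *
for i in range(2): snapshot('top')
T=tool(); print(T.round(4))
s=cam('wrist'); save(s,'w5',(200,120,440,360,2))
p=proj(s,[.427,-.1955,.057]); print(p)
for n in ('lunch_box','tin_center'): print(n,[(np.round(m['xy']),round(m['confidence'],2),onz(s,m['xy'],.036 if n[0]=='t' else 0)[:2]) for m in mark_of('wrist',n)[:2]])
```

```text
[[ 1.600e-03  1.000e+00 -4.000e-04  4.269e-01]
 [ 1.000e+00 -1.600e-03  5.000e-04 -1.960e-01]
 [ 5.000e-04 -4.000e-04 -1.000e+00  3.317e-01]
 [ 0.000e+00  0.000e+00  0.000e+00  1.000e+00]]
[323.36119809 206.27468319]
lunch_box [(array([637., 290.]), 0.69, array([0.62658723, 0.43813477])), (array([570., 223.]), 0.62, array([0.47147893, 0.13858181]))]
tin_center [(array([326., 195.]), 0.72, array([ 0.42347682, -0.19346229]))]
```

Emit:
servo_tool(
  motion=[
    {"tx": 0,"ty": 0,"tz": 0.03,"ax": 0,"ay": 0,"az": 0},
    {"tx": 0,"ty": 0,"tz": 0.035,"ax": 0,"ay": 0,"az": 0},
    {"tx": 0,"ty": 0,"tz": 0.035,"ax": 0,"ay": 0,"az": 0},
    {"tx": 0,"ty": 0,"tz": 0.025,"ax": 0,"ay": 0,"az": 0},
    {"tx": 0,"ty": 0,"tz": 0.012,"ax": 0,"ay": 0,"az": 0},
  ],
)

```text
time_s: 11.8
tcp_pos: [0.4264, -0.1957, 0.1931]
orientation: [-0.001, 0.707, 0.707, -0.0]
contact_force: [0.6, -0.5, -0.2]
opening: 0.0856
```

Emit:
servo_tool(
  motion=[
    {"tx": 0,"ty": 0,"tz": 0,"ax": 0,"ay": 0,"az": 0},
    {"tx": 0,"ty": 0,"tz": 0,"ax": 0,"ay": 0,"az": 0},
    {"tx": 0,"ty": 0,"tz": 0,"ax": 0,"ay": 0,"az": 0},
    {"tx": 0,"ty": 0,"tz": 0,"ax": 0,"ay": 0,"az": 0},
    {"tx": 0,"ty": 0,"tz": 0,"ax": 0,"ay": 0,"az": 0},
  ],
  hand=1,
)

```text
time_s: 12.3
tcp_pos: [0.4274, -0.1963, 0.1964]
orientation: [0.001, 0.707, 0.707, 0.0]
contact_force: [-0.7, 2.2, 8.3]
opening: 0.0393
```

Emit:
servo_tool(
  motion=[
    {"tx": 0,"ty": 0,"tz": 0,"ax": 0,"ay": 0,"az": 0},
    {"tx": 0,"ty": 0,"tz": 0,"ax": 0,"ay": 0,"az": 0},
  ],
)

```text
time_s: 12.5
tcp_pos: [0.4274, -0.1962, 0.1964]
orientation: [0.001, 0.707, 0.707, 0.0]
contact_force: [-0.6, 1.7, 7.4]
opening: 0.0395
```

Run:
```python
from h import *
T=np.eye(4);T[:3,:3]=down(90);T[:3,3]=[.427,-.196,.235]
plan([(.545,.12,.345,100)],T)
```

```text
-> [  0.545   0.12    0.345 100.   ] n 9 turn 10.0
{"tx":0.035,"ty":0.013,"tz":-0.012,"ax":0,"ay":0,"az":-1.1}
{"tx":0.035,"ty":0.014,"tz":-0.012,"ax":0,"ay":0,"az":-1.1}
{"tx":0.035,"ty":0.014,"tz":-0.013,"ax":0,"ay":0,"az":-1.1}
{"tx":0.034,"ty":0.015,"tz":-0.012,"ax":0,"ay":0,"az":-1.1}
{"tx":0.034,"ty":0.016,"tz":-0.012,"ax":0,"ay":0,"az":-1.2}
{"tx":0.033,"ty":0.017,"tz":-0.012,"ax":0,"ay":0,"az":-1.1}
{"tx":0.034,"ty":0.017,"tz":-0.013,"ax":0,"ay":0,"az":-1.1}
{"tx":0.033,"ty":0.018,"tz":-0.012,"ax":0,"ay":0,"az":-1.1}
{"tx":0.0325,"ty":0.0179,"tz":-0.012,"ax":0,"ay":0,"az":-1.1}
```

Emit:
servo_tool(
  motion=[
    {"tx": 0,"ty": 0,"tz": -0.02,"ax": 0,"ay": 0,"az": 0},
    {"tx": 0,"ty": 0,"tz": -0.03,"ax": 0,"ay": 0,"az": 0},
    {"tx": 0.035,"ty": 0.013,"tz": -0.012,"ax": 0,"ay": 0,"az": -1.1},
    {"tx": 0.035,"ty": 0.014,"tz": -0.012,"ax": 0,"ay": 0,"az": -1.1},
    {"tx": 0.035,"ty": 0.014,"tz": -0.013,"ax": 0,"ay": 0,"az": -1.1},
  ],
)

```text
time_s: 13.0
tcp_pos: [0.4661, -0.0894, 0.2836]
orientation: [0.001, 0.686, 0.727, 0.0]
contact_force: [1.1, -0.4, -1.8]
opening: 0.0393
```

Emit:
servo_tool(
  motion=[
    {"tx": 0.034,"ty": 0.015,"tz": -0.012,"ax": 0,"ay": 0,"az": -1.1},
    {"tx": 0.034,"ty": 0.016,"tz": -0.012,"ax": 0,"ay": 0,"az": -1.2},
    {"tx": 0.033,"ty": 0.017,"tz": -0.012,"ax": 0,"ay": 0,"az": -1.1},
    {"tx": 0.034,"ty": 0.017,"tz": -0.013,"ax": 0,"ay": 0,"az": -1.1},
    {"tx": 0.033,"ty": 0.018,"tz": -0.012,"ax": 0,"ay": 0,"az": -1.1},
  ],
)

```text
time_s: 13.5
tcp_pos: [0.5322, 0.0865, 0.3447]
orientation: [0.001, 0.65, 0.76, 0.0]
contact_force: [1.0, -0.6, -1.4]
opening: 0.0397
```

Emit:
servo_tool(
  motion=[
    {"tx": 0.033,"ty": 0.018,"tz": -0.012,"ax": 0,"ay": 0,"az": -1.1},
    {"tx": 0,"ty": 0,"tz": 0,"ax": 0,"ay": 0,"az": 0},
    {"tx": 0,"ty": 0,"tz": 0,"ax": 0,"ay": 0,"az": 0},
  ],
)

```text
time_s: 13.8
tcp_pos: [0.5446, 0.1213, 0.3559]
orientation: [0.0, 0.642, 0.767, 0.0]
contact_force: [-0.7, 0.1, -2.6]
opening: 0.0396
```

Run:
```python
from h import *
np.set_printoptions(precision=4,suppress=True)
import pickle
for i in range(3): snapshot('top')
print(tool(),monitor.observe()['opening'])
s=cam('wrist'); save(s,'w6'); pickle.dump(s,open('w6.pkl','wb'))
for n,z in [('lunch_box',0),('tub_center',.025),('divider_grip',.028),('snack_center',.031)]: print(n,[(np.round(m['xy']),round(m['confidence'],2),onz(s,m['xy'],z)[:2]) for m in mark_of('wrist',n)[:4]])
```

```text
[[-0.1728  0.985  -0.0003  0.5444]
 [ 0.985   0.1728 -0.0008  0.1193]
 [-0.0008 -0.0004 -1.      0.355 ]
 [ 0.      0.      0.      1.    ]] 0.03944485655178647
lunch_box [(array([355., 118.]), 0.95, array([0.4706, 0.1403]))]
tub_center [(array([402., 117.]), 0.55, array([0.4589, 0.1829]))]
divider_grip [(array([533., 157.]), 0.9, array([0.462 , 0.3484]))]
snack_center [(array([509., 261.]), 0.92, array([0.5922, 0.3621])), (array([558., 238.]), 0.82, array([0.5513, 0.4337])), (array([492., 338.]), 0.75, array([0.7177, 0.3983]))]
```

View pics/w6.png

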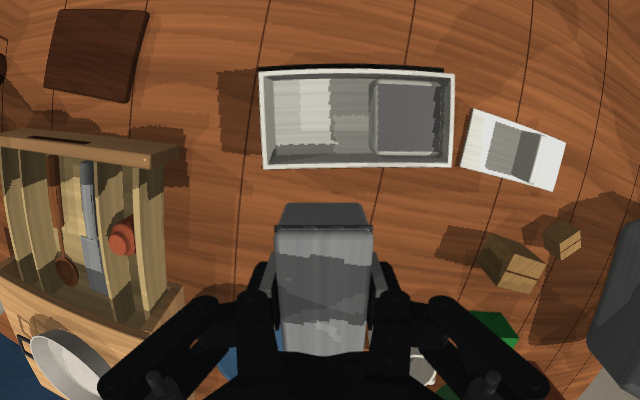

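The fisheye view shows the rim's outer corners at about (259,73), (454,75), (451,166) and (264,169), with the tub at the right, +y, end and the left gap free. The divider is at (515,150) and the large carton at (515,263). I fit these now.

Run:
```python
from h import *
import pickle
np.set_printoptions(precision=4,suppress=True)
s=pickle.load(open('w6.pkl','rb')); f=s['frame']; h=cv2.cvtColor(f,cv2.COLOR_RGB2HSV)
m=np.zeros(f.shape[:2],bool); roi=(slice(55,180),slice(245,457)); m[roi]=(h[roi][...,1]<60)&(h[roi][...,2]>120)
print('box',rect(s,m,.058))
for p in [(259,73),(454,75),(451,166),(264,169)]: print(onz(s,p,.058)[:2])
m=np.zeros(f.shape[:2],bool); roi=(slice(100,200),slice(456,580)); m[roi]=(h[roi][...,1]<60)&(h[roi][...,2]>60)
print('div',rect(s,m,.004))
for p in [(472,109),(565,143),(553,190),(459,163)]: print(onz(s,p,.004)[:2])
# tub top corners z=.046
for p in [(371,81),(437,82),(434,154),(374,152)]: print('tub',onz(s,p,.046)[:2])
save(s,'w6c',(440,90,620,310,3))
```

```text
box (((467.8382263183594, 138.04100036621094), (86.73662567138672, 172.7655792236328), 11.104011535644531), array([258,  68], dtype=int32), array([454, 168], dtype=int32))
[0.4434 0.0463]
[0.4102 0.2144]
[0.4926 0.2309]
[0.5267 0.063 ]
div (((463.14520263671875, 342.6662292480469), (154.4806365966797, 68.80494689941406), 89.88908386230469), array([459, 109], dtype=int32), array([565, 191], dtype=int32))
[0.4304 0.2659]
[0.4304 0.4186]
[0.4952 0.42  ]
[0.4932 0.2652]
tub [0.4333 0.143 ]
tub [0.4192 0.2037]
tub [0.4864 0.2159]
tub [0.4963 0.1583]
```

View pics/w6c.png

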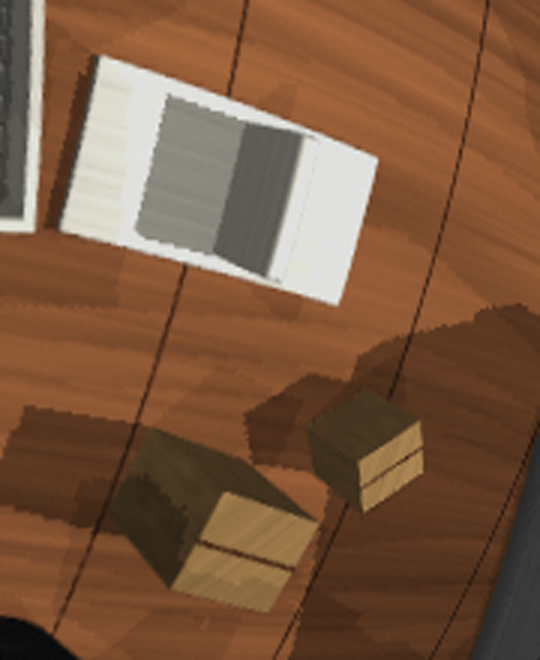

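Run:
```python
from h import *
T=tool(); print(T[:3,3], np.degrees(np.arctan2(T[1,0],T[0,0])))
T=plan([(.4746,.1041,.27,101.1,.035),(.4746,.1041,.205,101.1,.022)],T)
```

```text
[0.54467687 0.11990913 0.35503267] 99.98473737543058
-> [4.746e-01 1.041e-01 2.700e-01 1.011e+02 3.500e-02] n 4 turn 1.1
{"tx":-0.001,"ty":-0.018,"tz":0.021,"ax":-0,"ay":0,"az":-0.3}
{"tx":-0.001,"ty":-0.018,"tz":0.022,"ax":-0,"ay":0,"az":-0.3}
{"tx":-0,"ty":-0.018,"tz":0.021,"ax":-0,"ay":0,"az":-0.2}
{"tx":-0.0009,"ty":-0.0178,"tz":0.021,"ax":-0,"ay":0,"az":-0.3}
-> [4.746e-01 1.041e-01 2.050e-01 1.011e+02 2.200e-02] n 3 turn 0.0
{"tx":0,"ty":0,"tz":0.022,"ax":-0,"ay":0,"az":-0}
{"tx":0,"ty":0,"tz":0.021,"ax":-0,"ay":0,"az":-0}
{"tx":0,"ty":0,"tz":0.022,"ax":-0,"ay":0,"az":-0}
```

Emit:
servo_tool(
  motion=[
    {"tx": -0.001,"ty": -0.018,"tz": 0.021,"ax": 0,"ay": 0,"az": -0.3},
    {"tx": -0.001,"ty": -0.018,"tz": 0.022,"ax": 0,"ay": 0,"az": -0.3},
    {"tx": 0,"ty": -0.018,"tz": 0.021,"ax": 0,"ay": 0,"az": -0.2},
    {"tx": -0.001,"ty": -0.018,"tz": 0.021,"ax": 0,"ay": 0,"az": -0.3},
    {"tx": 0,"ty": 0,"tz": 0.012,"ax": 0,"ay": 0,"az": 0},
  ],
)

```text
time_s: 14.7
tcp_pos: [0.4724, 0.1035, 0.2566]
orientation: [-0.0, 0.635, 0.772, -0.001]
contact_force: [0.1, -0.0, -2.0]
opening: 0.0394
```

Emit:
servo_tool(
  motion=[
    {"tx": 0,"ty": 0,"tz": 0,"ax": 0,"ay": 0,"az": 0},
    {"tx": 0,"ty": 0,"tz": 0,"ax": 0,"ay": 0,"az": 0},
    {"tx": 0,"ty": 0,"tz": 0,"ax": 0,"ay": 0,"az": 0},
  ],
)

```text
time_s: 15.0
tcp_pos: [0.4753, 0.1048, 0.2589]
orientation: [0.0, 0.635, 0.772, 0.001]
contact_force: [0.7, -0.2, -2.1]
opening: 0.0395
```

Run:
```python
from h import *
np.set_printoptions(precision=4,suppress=True)
T=tool(); print(T)
s=cam('wrist'); save(s,'w7',(170,60,470,360,2))
def b(x,y,z):
    a=np.radians(11.1); return np.array([.468+x*np.cos(a)-y*np.sin(a), .138+x*np.sin(a)+y*np.cos(a), z])
for c in [(-.043,-.086),(.043,-.086),(.043,.086),(-.043,.086),(-.039,-.082),(-.039,.082)]: print(c,(proj(s,b(*c,.058))-[170,60])*2)
print('tin',[(proj(s,T[:3,3]+T[:3,:3]@[sx*.02,sy*.034,.139])-[170,60])*2 for sx in(-1,1) for sy in (-1,1)])
```

```text
[[-0.193   0.9812  0.0014  0.4753]
 [ 0.9812  0.193   0.0006  0.1048]
 [ 0.0003  0.0015 -1.      0.2589]
 [ 0.      0.      0.      1.    ]]
(-0.043, -0.086) [125.5412 229.7972]
(0.043, -0.086) [153.0596 476.5839]
(0.043, 0.086) [629.131  463.3416]
(-0.043, 0.086) [677.725  236.0289]
(-0.039, -0.082) [139.5785 242.9387]
(-0.039, 0.082) [666.2215 247.6914]
tin [array([201.2826, 350.5481]), array([224.1508, 596.3293]), array([407.2327, 350.6662]), array([384.9235, 596.5001])]
```

View pics/w7.png

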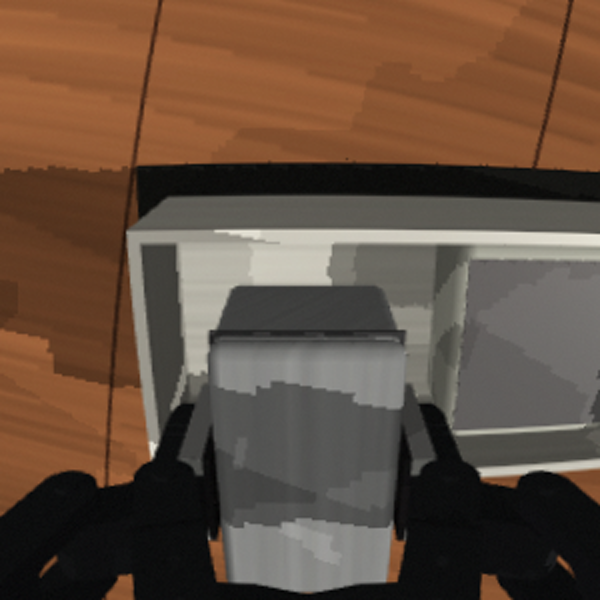

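Run:
```python
from h import *
np.set_printoptions(precision=4,suppress=True)
T=tool(); print(T[:3,3])
s=cam('wrist')
for d in (0,.001,.002,.003,.004): print(d,[((proj(s,T[:3,3]+T[:3,:3]@[sx*.02,-.034-d,z])-[170,60])*2).round(0) for z in (.139,.181) for sx in (-1,1)])
a=np.radians(11.1); Rb=np.array([[np.cos(a),np.sin(a)],[-np.sin(a),np.cos(a)]])
for p in [(468,260),(455,430)]: print(Rb@(onz(s,np.array(p)/2+[170,60],.046)[:2]-[.468,.138]))
```

```text
[0.4752 0.1047 0.2588]
0 [array([201., 351.]), array([407., 351.]), array([227., 284.]), array([382., 284.])]
0.001 [array([201., 346.]), array([408., 346.]), array([227., 280.]), array([383., 280.])]
0.002 [array([201., 341.]), array([408., 341.]), array([227., 276.]), array([383., 276.])]
0.003 [array([200., 336.]), array([408., 336.]), array([227., 273.]), array([383., 273.])]
0.004 [array([200., 332.]), array([408., 332.]), array([226., 269.]), array([383., 269.])]
[-0.0307  0.0171]
[0.0311 0.0186]
```

The predicted rim corner matches the picture to within 1 mm (about (127,232) in the crop), and the tin is centred in its gap with the fingers clear. I lower it.

Emit:
servo_tool(
  motion=[
    {"tx": 0,"ty": 0,"tz": 0.015,"ax": 0,"ay": 0,"az": 0},
    {"tx": 0,"ty": 0,"tz": 0.02,"ax": 0,"ay": 0,"az": 0},
    {"tx": 0,"ty": 0,"tz": 0.018,"ax": 0,"ay": 0,"az": 0},
    {"tx": 0,"ty": 0,"tz": 0.009,"ax": 0,"ay": 0,"az": 0},
    {"tx": 0,"ty": 0,"tz": 0.003,"ax": 0,"ay": 0,"az": 0},
  ],
)

```text
time_s: 15.6
tcp_pos: [0.4741, 0.1046, 0.1919]
orientation: [-0.001, 0.635, 0.772, -0.001]
contact_force: [-0.1, -0.2, -2.9]
opening: 0.0398
```

Emit:
servo_tool(
  motion=[
    {"tx": 0,"ty": 0,"tz": 0.003,"ax": 0,"ay": 0,"az": 0},
    {"tx": 0,"ty": 0,"tz": 0.002,"ax": 0,"ay": 0,"az": 0},
    {"tx": 0,"ty": 0,"tz": 0,"ax": 0,"ay": 0,"az": 0},
    {"tx": 0,"ty": 0,"tz": 0,"ax": 0,"ay": 0,"az": 0},
  ],
)

```text
time_s: 16.0
tcp_pos: [0.4746, 0.1045, 0.1884]
orientation: [0.0, 0.635, 0.772, 0.0]
contact_force: [0.4, -0.2, -2.2]
opening: 0.0397
```

Emit:
servo_tool(
  motion=[
    {"tx": 0,"ty": 0,"tz": 0.001,"ax": 0,"ay": 0,"az": 0},
    {"tx": 0,"ty": 0,"tz": 0,"ax": 0,"ay": 0,"az": 0},
  ],
)

```text
time_s: 16.2
tcp_pos: [0.4745, 0.1044, 0.1872]
orientation: [0.0, 0.635, 0.772, 0.0]
contact_force: [0.4, 0.4, -1.7]
opening: 0.0392
```

Emit:
servo_tool(
  motion=[
    {"tx": 0,"ty": 0,"tz": 0.001,"ax": 0,"ay": 0,"az": 0},
    {"tx": 0,"ty": 0,"tz": 0,"ax": 0,"ay": 0,"az": 0},
  ],
)

```text
time_s: 16.4
tcp_pos: [0.4744, 0.1045, 0.186]
orientation: [-0.0, 0.635, 0.772, -0.0]
contact_force: [0.5, -0.1, -2.7]
opening: 0.0393
```

Emit:
servo_tool(
  motion=[
    {"tx": 0,"ty": 0,"tz": 0.0005,"ax": 0,"ay": 0,"az": 0},
    {"tx": 0,"ty": 0,"tz": 0,"ax": 0,"ay": 0,"az": 0},
  ],
)

```text
time_s: 16.6
tcp_pos: [0.4744, 0.1045, 0.1855]
orientation: [-0.0, 0.635, 0.772, 0.0]
contact_force: [0.1, -0.3, -2.3]
opening: 0.0394
```

Emit:
servo_tool(
  motion=[
    {"tx": 0,"ty": 0,"tz": 0.0005,"ax": 0,"ay": 0,"az": 0},
    {"tx": 0,"ty": 0,"tz": 0,"ax": 0,"ay": 0,"az": 0},
  ],
)

```text
time_s: 16.8
tcp_pos: [0.4744, 0.1046, 0.1854]
orientation: [0.0, 0.635, 0.772, -0.0]
contact_force: [-4.0, -1.6, 9.8]
opening: 0.0393
```

Emit:
servo_tool(
  motion=[
    {"tx": 0,"ty": 0,"tz": 0,"ax": 0,"ay": 0,"az": 0},
    {"tx": 0,"ty": 0,"tz": 0,"ax": 0,"ay": 0,"az": 0},
    {"tx": 0,"ty": 0,"tz": 0,"ax": 0,"ay": 0,"az": 0},
  ],
  hand=0.4,
)

```text
time_s: 17.1
tcp_pos: [0.4745, 0.105, 0.1852]
orientation: [-0.0, 0.635, 0.773, 0.0]
contact_force: [-1.1, 4.3, 4.2]
opening: 0.0509
```

Emit:
servo_tool(
  motion=[
    {"tx": 0,"ty": 0,"tz": -0.01,"ax": 0,"ay": 0,"az": 0},
    {"tx": 0,"ty": 0,"tz": -0.02,"ax": 0,"ay": 0,"az": 0},
    {"tx": 0,"ty": 0,"tz": -0.03,"ax": 0,"ay": 0,"az": 0},
    {"tx": 0,"ty": 0,"tz": -0.03,"ax": 0,"ay": 0,"az": 0},
    {"tx": 0,"ty": 0,"tz": -0.03,"ax": 0,"ay": 0,"az": 0},
  ],
)

```text
time_s: 17.6
tcp_pos: [0.4742, 0.1042, 0.3066]
orientation: [-0.0, 0.635, 0.772, -0.0]
contact_force: [-0.6, -0.6, 0.6]
opening: 0.0513
```

Run:
```python
from h import *
np.set_printoptions(precision=4,suppress=True)
for i in range(4): snapshot('top')
T=tool(); o=monitor.observe(); print(T[:3,3],np.degrees(np.arctan2(T[1,0],T[0,0])),o['opening'],o['contact_force'])
s=cam('wrist'); save(s,'w8'); import pickle; pickle.dump(s,open('w8.pkl','wb'))
for n,z in [('tin_center',.025),('tub_center',.025)]: print(n,[(np.round(m['xy']),round(m['confidence'],2),onz(s,m['xy'],z)[:2]) for m in mark_of('wrist',n)[:4]])
plan([(.49,.25,.36,95),(.50,.3427,.37,90)])
```

```text
[0.4745 0.104  0.3058] 101.08893307907213 0.05143278647388501 [-0.6223 -0.4441 -1.5057]
tin_center [(array([324., 203.]), 0.57, array([0.4738, 0.105 ])), (array([414., 201.]), 0.27, array([0.4574, 0.1815]))]
tub_center [(array([416., 206.]), 0.77, array([0.4608, 0.1847])), (array([ 57., 278.]), 0.19, array([ 0.6454, -0.2246]))]
-> [ 0.49  0.25  0.36 95.  ] n 4 turn -6.1
{"tx":0.035,"ty":0.011,"tz":-0.014,"ax":-0.1,"ay":-0,"az":1.5}
{"tx":0.035,"ty":0.01,"tz":-0.014,"ax":0,"ay":-0,"az":1.6}
{"tx":0.036,"ty":0.009,"tz":-0.014,"ax":0,"ay":-0,"az":1.5}
{"tx":0.0356,"ty":0.008,"tz":-0.0136,"ax":0,"ay":-0,"az":1.5}
-> [ 0.5     0.3427  0.37   90.    ] n 3 turn -5.0
{"tx":0.03,"ty":0.006,"tz":-0.003,"ax":0,"ay":-0,"az":1.7}
{"tx":0.031,"ty":0.005,"tz":-0.004,"ax":0,"ay":-0,"az":1.7}
{"tx":0.0309,"ty":0.0044,"tz":-0.003,"ax":0,"ay":-0,"az":1.6}
```

View pics/w8.png

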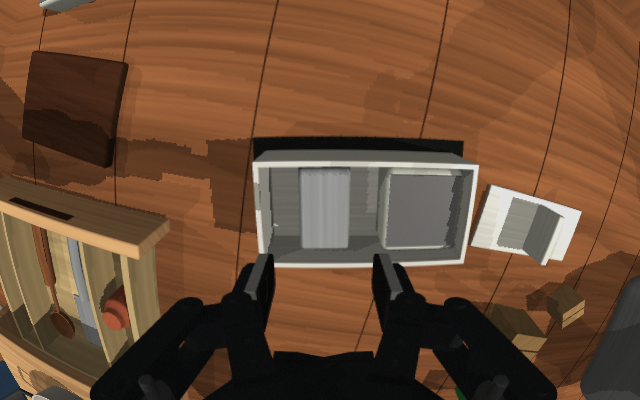

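The tin lies flat and crosswise at (325,208), and the tub is undisturbed at (418,210). Next is the divider.

Emit:
servo_tool(
  motion=[
    {"tx": 0.035,"ty": 0.011,"tz": -0.014,"ax": 0,"ay": 0,"az": 1.5},
    {"tx": 0.035,"ty": 0.01,"tz": -0.014,"ax": 0,"ay": 0,"az": 1.6},
    {"tx": 0.036,"ty": 0.009,"tz": -0.014,"ax": 0,"ay": 0,"az": 1.5},
    {"tx": 0.036,"ty": 0.008,"tz": -0.013,"ax": 0,"ay": 0,"az": 1.5},
    {"tx": 0.03,"ty": 0.006,"tz": -0.003,"ax": 0,"ay": 0,"az": 1.7},
  ],
)

```text
time_s: 18.45
tcp_pos: [0.4935, 0.2834, 0.3635]
orientation: [-0.0, 0.686, 0.727, 0.0]
contact_force: [0.0, -0.1, -0.9]
opening: 0.0512
```

Emit:
servo_tool(
  motion=[
    {"tx": 0.031,"ty": 0.005,"tz": -0.004,"ax": 0,"ay": 0,"az": 1.7},
    {"tx": 0.031,"ty": 0.004,"tz": -0.003,"ax": 0,"ay": 0,"az": 1.6},
    {"tx": 0,"ty": 0,"tz": 0,"ax": 0,"ay": 0,"az": 0},
    {"tx": 0,"ty": 0,"tz": 0,"ax": 0,"ay": 0,"az": 0},
    {"tx": 0,"ty": 0,"tz": 0,"ax": 0,"ay": 0,"az": 0},
  ],
)

```text
time_s: 18.95
tcp_pos: [0.4999, 0.3426, 0.3691]
orientation: [0.0, 0.707, 0.707, -0.001]
contact_force: [0.1, -0.0, -0.7]
opening: 0.0515
```

Run:
```python
from h import *
np.set_printoptions(precision=4,suppress=True)
for i in range(6): snapshot('top')
T=tool(); print(T[:3,3],np.degrees(np.arctan2(T[1,0],T[0,0])))
s=cam('wrist'); save(s,'w9',(170,60,570,360,2)); import pickle; pickle.dump(s,open('w9.pkl','wb'))
for n,z in [('divider_grip',.028),('snack_center',.031)]: print(n,[(np.round(m['xy']),round(m['confidence'],2),onz(s,m['xy'],z)[:2]) for m in mark_of('wrist',n)[:4]])
f=s['frame']; h=cv2.cvtColor(f,cv2.COLOR_RGB2HSV)
p=proj(s,[.463,.3427,.0]).astype(int); m=np.zeros(f.shape[:2],bool); roi=(slice(p[1]-60,p[1]+60),slice(p[0]-95,p[0]+95)); m[roi]=(h[roi][...,1]<60)&(h[roi][...,2]>60)
print(p,'div',rect(s,m,.004))
```

```text
[0.5    0.3429 0.3701] 89.99739095028951
divider_grip [(array([176., 147.]), 0.15, array([0.4556, 0.183 ]))]
snack_center [(array([339., 267.]), 0.98, array([0.5953, 0.3615])), (array([356., 341.]), 0.76, array([0.7136, 0.3868])), (array([416., 229.]), 0.55, array([0.5494, 0.4468]))]
[322 146] div (((464.7293701171875, 342.7023620605469), (152.90232849121094, 71.32890319824219), 89.85967254638672), array([253, 116], dtype=int32), array([392, 180], dtype=int32))
```

View pics/w9.png

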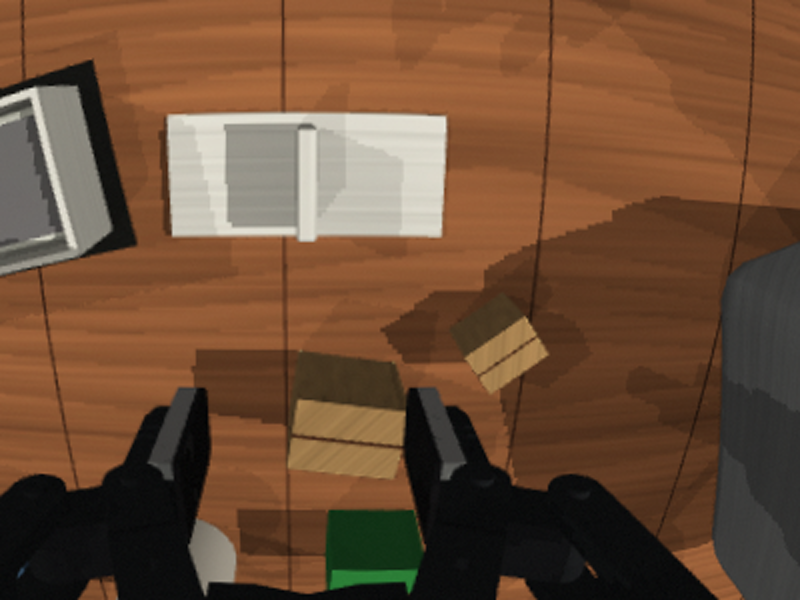

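The divider plate has crop corners (167,116) to (443,237), with the fin upright at about (307,183). The carton's top face runs from about (297,400) to (394,478).

Run:
```python
from h import *
import pickle
np.set_printoptions(precision=4,suppress=True)
s=pickle.load(open('w9.pkl','rb'))
g=lambda p,z: onz(s,np.array(p)/2+[170,60],z)[:2]
print('plate',[g(p,.004) for p in [(167,116),(447,116),(443,237),(172,236)]])
print('fin',[g(p,.044) for p in [(298,130),(316,130),(316,240),(298,240),(307,124)]])
c=np.array([g(p,.062) for p in [(297,400),(404,411),(394,478),(289,468)]]); print('carton',c,c.mean(0),[np.linalg.norm(c[i]-c[i-3]) for i in range(4)],np.degrees(np.arctan2(*(c[1]-c[0])[::-1])),np.degrees(np.arctan2(*(c[2]-c[3])[::-1])),np.degrees(np.arctan2(*(c[3]-c[0])[::-1])))
T=np.eye(4);T[:3,:3]=down(90);T[:3,3]=[.5,.3428,.37]
```

```text
plate [array([0.4299, 0.2672]), array([0.4298, 0.4197]), array([0.4981, 0.4206]), array([0.4976, 0.2671])]
fin [array([0.4365, 0.3392]), array([0.4365, 0.3477]), array([0.4905, 0.3479]), array([0.4905, 0.339 ]), array([0.4336, 0.3434])]
carton [[0.5694 0.3384]
 [0.5765 0.3938]
 [0.6195 0.3914]
 [0.6119 0.3338]] [0.5943 0.3644] [np.float64(0.05582985941446613), np.float64(0.04301933279191492), np.float64(0.05810592836650691), np.float64(0.04268994926801652)] 82.73663237354221 82.51334418068959 -6.180724503215115
```

Emit:
servo_tool(
  motion=[
    {"tx": 0,"ty": -0.018,"tz": 0.03,"ax": 0,"ay": 0,"az": 0},
    {"tx": 0.001,"ty": -0.018,"tz": 0.035,"ax": 0,"ay": 0,"az": 0},
    {"tx": 0,"ty": 0,"tz": 0.04,"ax": 0,"ay": 0,"az": 0},
    {"tx": 0,"ty": 0,"tz": 0.03,"ax": 0,"ay": 0,"az": 0},
    {"tx": 0,"ty": 0,"tz": 0.02,"ax": 0,"ay": 0,"az": 0},
  ],
)

```text
time_s: 19.9
tcp_pos: [0.4634, 0.344, 0.213]
orientation: [-0.0, 0.707, 0.707, -0.001]
contact_force: [-0.1, 0.6, -0.6]
opening: 0.0513
```

Emit:
servo_tool(
  motion=[
    {"tx": 0,"ty": 0,"tz": 0.02,"ax": 0,"ay": 0,"az": 0},
    {"tx": 0,"ty": 0,"tz": 0.009,"ax": 0,"ay": 0,"az": 0},
    {"tx": 0,"ty": 0,"tz": 0.002,"ax": 0,"ay": 0,"az": 0},
    {"tx": 0,"ty": 0,"tz": 0,"ax": 0,"ay": 0,"az": 0},
    {"tx": 0,"ty": 0,"tz": 0,"ax": 0,"ay": 0,"az": 0},
  ],
)

```text
time_s: 20.4
tcp_pos: [0.4641, 0.3447, 0.185]
orientation: [0.0, 0.707, 0.707, 0.001]
contact_force: [0.3, 0.6, -0.3]
opening: 0.0513
```

Emit:
servo_tool(
  motion=[
    {"tx": 0,"ty": 0,"tz": 0,"ax": 0,"ay": 0,"az": 0},
    {"tx": 0,"ty": 0,"tz": 0,"ax": 0,"ay": 0,"az": 0},
    {"tx": 0,"ty": 0,"tz": 0,"ax": 0,"ay": 0,"az": 0},
    {"tx": 0,"ty": 0,"tz": 0,"ax": 0,"ay": 0,"az": 0},
    {"tx": 0,"ty": 0,"tz": 0,"ax": 0,"ay": 0,"az": 0},
  ],
  hand=1,
)

```text
time_s: 20.9
tcp_pos: [0.464, 0.3445, 0.1846]
orientation: [0.0, 0.707, 0.707, 0.0]
contact_force: [0.6, -1.1, 7.2]
opening: 0.0096
```

Run:
```python
from h import *
T=np.eye(4);T[:3,:3]=down(90);T[:3,3]=[.4638,.3442,.264]
plan([(.4685,.138,.29,101.1)],T)
```

```text
-> [  0.4685   0.138    0.29   101.1   ] n 6 turn 11.1
{"tx":-0.034,"ty":0.001,"tz":-0.004,"ax":0,"ay":0,"az":-1.8}
{"tx":-0.035,"ty":-0.001,"tz":-0.005,"ax":0,"ay":0,"az":-1.9}
{"tx":-0.034,"ty":-0.001,"tz":-0.004,"ax":0,"ay":0,"az":-1.8}
{"tx":-0.034,"ty":-0.002,"tz":-0.004,"ax":0,"ay":0,"az":-1.9}
{"tx":-0.035,"ty":-0.004,"tz":-0.005,"ax":0,"ay":0,"az":-1.8}
{"tx":-0.0336,"ty":-0.0048,"tz":-0.004,"ax":0,"ay":0,"az":-1.9}
```

Emit:
servo_tool(
  motion=[
    {"tx": 0,"ty": 0,"tz": -0.01,"ax": 0,"ay": 0,"az": 0},
    {"tx": 0,"ty": 0,"tz": -0.02,"ax": 0,"ay": 0,"az": 0},
    {"tx": 0,"ty": 0,"tz": -0.03,"ax": 0,"ay": 0,"az": 0},
    {"tx": 0,"ty": 0,"tz": -0.02,"ax": 0,"ay": 0,"az": 0},
    {"tx": 0,"ty": 0,"tz": 0,"ax": 0,"ay": 0,"az": 0},
  ],
)

```text
time_s: 21.4
tcp_pos: [0.4643, 0.3451, 0.2672]
orientation: [0.0, 0.707, 0.707, 0.002]
contact_force: [0.9, 0.4, -2.6]
opening: 0.0092
```

Emit:
servo_tool(
  motion=[
    {"tx": -0.034,"ty": 0.001,"tz": -0.004,"ax": 0,"ay": 0,"az": -1.8},
    {"tx": -0.035,"ty": -0.001,"tz": -0.005,"ax": 0,"ay": 0,"az": -1.9},
    {"tx": -0.034,"ty": -0.001,"tz": -0.004,"ax": 0,"ay": 0,"az": -1.8},
    {"tx": -0.034,"ty": -0.002,"tz": -0.004,"ax": 0,"ay": 0,"az": -1.9},
    {"tx": -0.035,"ty": -0.004,"tz": -0.005,"ax": 0,"ay": 0,"az": -1.8},
  ],
)

```text
time_s: 21.9
tcp_pos: [0.4677, 0.1707, 0.2857]
orientation: [-0.0, 0.647, 0.762, -0.0]
contact_force: [1.0, -0.8, -2.5]
opening: 0.0094
```

Emit:
servo_tool(
  motion=[
    {"tx": -0.034,"ty": -0.005,"tz": -0.004,"ax": 0,"ay": 0,"az": -1.9},
    {"tx": 0,"ty": 0,"tz": 0,"ax": 0,"ay": 0,"az": 0},
    {"tx": 0,"ty": 0,"tz": 0,"ax": 0,"ay": 0,"az": 0},
    {"tx": 0,"ty": 0,"tz": 0,"ax": 0,"ay": 0,"az": 0},
    {"tx": 0,"ty": 0,"tz": 0,"ax": 0,"ay": 0,"az": 0},
  ],
)

```text
time_s: 22.4
tcp_pos: [0.4684, 0.1389, 0.2899]
orientation: [-0.0, 0.635, 0.773, 0.0]
contact_force: [0.3, 0.6, -1.9]
opening: 0.009
```

Run:
```python
from h import *
np.set_printoptions(precision=4,suppress=True)
for i in range(5): snapshot('top')
T=tool(); print(T)
s=cam('wrist'); save(s,'w10',(130,40,530,340,2)); import pickle; pickle.dump(s,open('w10.pkl','wb'))
k=lambda P:((proj(s,P)-[130,40])*2).round(0)
a=np.radians(11.1); b=lambda x,y,z: np.array([.468+x*np.cos(a)-y*np.sin(a), .138+x*np.sin(a)+y*np.cos(a), z])
print('rim in',[k(b(x,y,.058)) for x,y in [(-.039,-.082),(-.039,.082),(.039,.082),(.039,-.082)]])
print('rim out',[k(b(x,y,.058)) for x,y in [(-.043,-.086),(-.043,.086)]])
print('plate',[k(T[:3,3]+T[:3,:3]@[y,x,z]) for z in(.1806,) for x,y in [(-.034,-.076),(-.034,.076),(.034,.076),(.034,-.076)]])
```

```text
[[-0.194   0.981  -0.0001  0.4685]
 [ 0.981   0.194   0.0002  0.1383]
 [ 0.0002 -0.0001 -1.      0.29  ]
 [ 0.      0.      0.      1.    ]]
rim in [array([150., 264.]), array([619., 264.]), array([593., 460.]), array([175., 459.])]
rim out [array([139., 253.]), array([631., 254.])]
plate [array([108., 325.]), array([662., 325.]), array([624., 529.]), array([146., 528.])]
```

View pics/w10.png

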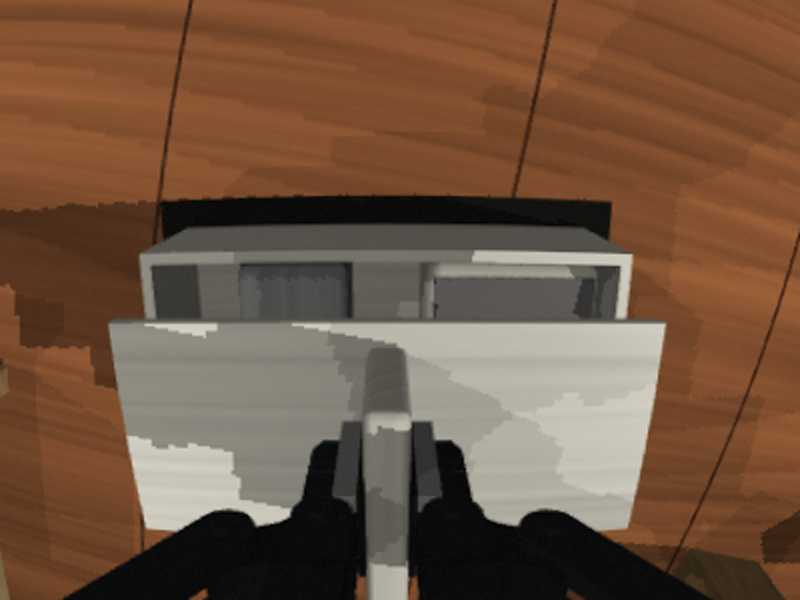

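The projected rim corners coincide with the picture at (140,253) and (632,254), and the plate sits within 1 mm of centred at (108,322) to (665,321). I lower it.

Emit:
servo_tool(
  motion=[
    {"tx": 0,"ty": 0.0005,"tz": 0.015,"ax": 0,"ay": 0,"az": 0},
    {"tx": 0,"ty": 0,"tz": 0.02,"ax": 0,"ay": 0,"az": 0},
    {"tx": 0,"ty": 0,"tz": 0.013,"ax": 0,"ay": 0,"az": 0},
    {"tx": 0,"ty": 0,"tz": 0.005,"ax": 0,"ay": 0,"az": 0},
    {"tx": 0,"ty": 0,"tz": 0.002,"ax": 0,"ay": 0,"az": 0},
  ],
)

```text
time_s: 23.2
tcp_pos: [0.4689, 0.1381, 0.2343]
orientation: [-0.0, 0.635, 0.773, -0.0]
contact_force: [1.1, 0.2, -2.3]
opening: 0.0095
```

Emit:
servo_tool(
  motion=[
    {"tx": 0,"ty": 0,"tz": 0,"ax": 0,"ay": 0,"az": 0},
    {"tx": 0,"ty": 0,"tz": 0.002,"ax": 0,"ay": 0,"az": 0},
    {"tx": 0,"ty": 0,"tz": 0,"ax": 0,"ay": 0,"az": 0},
    {"tx": 0,"ty": 0,"tz": 0,"ax": 0,"ay": 0,"az": 0},
  ],
)

```text
time_s: 23.6
tcp_pos: [0.4692, 0.1379, 0.2333]
orientation: [0.0, 0.635, 0.772, 0.0]
contact_force: [-0.1, -0.2, -2.4]
opening: 0.009
```

Emit:
servo_tool(
  motion=[
    {"tx": 0,"ty": 0,"tz": 0.001,"ax": 0,"ay": 0,"az": 0},
    {"tx": 0,"ty": 0,"tz": 0,"ax": 0,"ay": 0,"az": 0},
  ],
)

```text
time_s: 23.8
tcp_pos: [0.4691, 0.1379, 0.2321]
orientation: [0.0, 0.635, 0.772, 0.0]
contact_force: [-0.4, 0.2, -2.2]
opening: 0.0093
```

Emit:
servo_tool(
  motion=[
    {"tx": 0,"ty": 0,"tz": 0.001,"ax": 0,"ay": 0,"az": 0},
    {"tx": 0,"ty": 0,"tz": 0,"ax": 0,"ay": 0,"az": 0},
  ],
)

```text
time_s: 24.0
tcp_pos: [0.4691, 0.1379, 0.231]
orientation: [-0.0, 0.635, 0.772, -0.0]
contact_force: [0.0, -0.2, -1.4]
opening: 0.0093
```

Emit:
servo_tool(
  motion=[
    {"tx": 0,"ty": 0,"tz": 0.0005,"ax": 0,"ay": 0,"az": 0},
    {"tx": 0,"ty": 0,"tz": 0,"ax": 0,"ay": 0,"az": 0},
  ],
)

```text
time_s: 24.2
tcp_pos: [0.4691, 0.138, 0.2305]
orientation: [-0.0, 0.635, 0.772, 0.0]
contact_force: [-1.0, -0.3, -1.2]
opening: 0.0095
```

Emit:
servo_tool(
  motion=[
    {"tx": 0,"ty": 0,"tz": 0.0003,"ax": 0,"ay": 0,"az": 0},
    {"tx": 0,"ty": 0,"tz": 0,"ax": 0,"ay": 0,"az": 0},
  ],
)

```text
time_s: 24.4
tcp_pos: [0.4691, 0.138, 0.2305]
orientation: [0.0, 0.635, 0.772, -0.0]
contact_force: [-2.8, -1.3, 6.7]
opening: 0.0094
```

Emit:
servo_tool(
  motion=[
    {"tx": 0,"ty": 0,"tz": 0,"ax": 0,"ay": 0,"az": 0},
    {"tx": 0,"ty": 0,"tz": 0,"ax": 0,"ay": 0,"az": 0},
    {"tx": 0,"ty": 0,"tz": 0,"ax": 0,"ay": 0,"az": 0},
  ],
  hand=0.6,
)

```text
time_s: 24.7
tcp_pos: [0.4691, 0.1379, 0.2303]
orientation: [-0.0, 0.635, 0.772, 0.0]
contact_force: [0.1, -0.7, 0.1]
opening: 0.0343
```

Emit:
servo_tool(
  motion=[
    {"tx": 0,"ty": 0,"tz": -0.01,"ax": 0,"ay": 0,"az": 0},
    {"tx": 0,"ty": 0,"tz": -0.03,"ax": 0,"ay": 0,"az": 0},
    {"tx": 0,"ty": 0,"tz": -0.03,"ax": 0,"ay": 0,"az": 0},
    {"tx": 0,"ty": 0,"tz": -0.03,"ax": 0,"ay": 0,"az": 0},
    {"tx": 0,"ty": 0,"tz": -0.03,"ax": 0,"ay": 0,"az": 0},
  ],
)

```text
time_s: 25.2
tcp_pos: [0.4688, 0.1381, 0.3621]
orientation: [-0.0, 0.635, 0.773, 0.0]
contact_force: [0.6, 0.5, -0.6]
opening: 0.034
```

Run:
```python
from h import *
np.set_printoptions(precision=4,suppress=True)
for i in range(4): snapshot('top')
o=monitor.observe(); print(o['tcp_pos'],o['joint_positions'],o['opening'],o['time_s'])
s=cam('wrist'); import pickle; pickle.dump(s,open('w11.pkl','wb')); save(s,'w11')
T=tool()
T=plan([(.535,.255,.36,47.1,.04),(.595,.364,.33,-7,.04)],T)
```

```text
[0.469  0.1378 0.361 ] [ 0.3581  0.2766 -0.8857  2.0191  0.2623  0.9599  1.1038] 0.034354834137175445 25.4
-> [ 0.535  0.255  0.36  47.1    0.04 ] n 7 turn -54.0
{"tx":0.015,"ty":0.013,"tz":0,"ax":0,"ay":0,"az":7.7}
{"tx":0.016,"ty":0.01,"tz":0,"ax":0,"ay":0,"az":7.7}
{"tx":0.017,"ty":0.008,"tz":0,"ax":0,"ay":0,"az":7.8}
{"tx":0.019,"ty":0.006,"tz":0,"ax":0,"ay":0,"az":7.7}
{"tx":0.018,"ty":0.003,"tz":0,"ax":0,"ay":0,"az":7.7}
{"tx":0.02,"ty":0.001,"tz":0,"ax":0,"ay":0,"az":7.7}
{"tx":0.0188,"ty":-0.0021,"tz":0.0002,"ax":0,"ay":0,"az":7.7}
-> [ 0.595  0.364  0.33  -7.     0.04 ] n 7 turn -54.1
{"tx":0.017,"ty":-0.004,"tz":0.004,"ax":0,"ay":0,"az":7.7}
{"tx":0.017,"ty":-0.007,"tz":0.005,"ax":0,"ay":0,"az":7.8}
{"tx":0.015,"ty":-0.009,"tz":0.004,"ax":0,"ay":-0,"az":7.7}
{"tx":0.014,"ty":-0.01,"tz":0.004,"ax":0,"ay":-0,"az":7.7}
{"tx":0.013,"ty":-0.013,"tz":0.004,"ax":0,"ay":-0,"az":7.8}
{"tx":0.011,"ty":-0.014,"tz":0.005,"ax":0,"ay":-0,"az":7.7}
{"tx":0.0084,"ty":-0.0156,"tz":0.004,"ax":0,"ay":-0,"az":7.7}
```

Emit:
servo_tool(
  motion=[
    {"tx": 0.015,"ty": 0.013,"tz": 0,"ax": 0,"ay": 0,"az": 7.7},
    {"tx": 0.016,"ty": 0.01,"tz": 0,"ax": 0,"ay": 0,"az": 7.7},
    {"tx": 0.017,"ty": 0.008,"tz": 0,"ax": 0,"ay": 0,"az": 7.8},
    {"tx": 0.019,"ty": 0.006,"tz": 0,"ax": 0,"ay": 0,"az": 7.7},
    {"tx": 0.018,"ty": 0.003,"tz": 0,"ax": 0,"ay": 0,"az": 7.7},
  ],
  hand=0,
)

```text
time_s: 25.95
tcp_pos: [0.516, 0.2221, 0.359]
orientation: [-0.0, 0.856, 0.517, -0.001]
contact_force: [-0.6, 0.5, -0.2]
opening: 0.0853
```

Emit:
servo_tool(
  motion=[
    {"tx": 0.02,"ty": 0.001,"tz": 0,"ax": 0,"ay": 0,"az": 7.7},
    {"tx": 0.019,"ty": -0.002,"tz": 0,"ax": 0,"ay": 0,"az": 7.7},
    {"tx": 0.017,"ty": -0.004,"tz": 0.004,"ax": 0,"ay": 0,"az": 7.7},
    {"tx": 0.017,"ty": -0.007,"tz": 0.005,"ax": 0,"ay": 0,"az": 7.8},
    {"tx": 0.015,"ty": -0.009,"tz": 0.004,"ax": 0,"ay": 0,"az": 7.7},
  ],
)

```text
time_s: 26.45
tcp_pos: [0.5607, 0.3029, 0.3454]
orientation: [0.0, 0.979, 0.205, -0.001]
contact_force: [0.0, 1.0, -0.1]
opening: 0.0852
```

Emit:
servo_tool(
  motion=[
    {"tx": 0.014,"ty": -0.01,"tz": 0.004,"ax": 0,"ay": 0,"az": 7.7},
    {"tx": 0.013,"ty": -0.013,"tz": 0.004,"ax": 0,"ay": 0,"az": 7.8},
    {"tx": 0.011,"ty": -0.014,"tz": 0.005,"ax": 0,"ay": 0,"az": 7.7},
    {"tx": 0.008,"ty": -0.016,"tz": 0.004,"ax": 0,"ay": 0,"az": 7.7},
    {"tx": 0,"ty": 0,"tz": 0,"ax": 0,"ay": 0,"az": 0},
  ],
)

```text
time_s: 26.95
tcp_pos: [0.5944, 0.3669, 0.3279]
orientation: [0.0, 0.998, -0.062, -0.001]
contact_force: [-1.2, 0.5, 0.1]
opening: 0.0853
```

Run:
```python
from h import *
np.set_printoptions(precision=4,suppress=True)
for i in range(6): snapshot('top')
T=tool(); print(T[:3,3],np.degrees(np.arctan2(T[1,0],T[0,0])),monitor.observe()['joint_positions'])
s=cam('wrist'); save(s,'w12'); import pickle; pickle.dump(s,open('w12.pkl','wb'))
print([(np.round(m['xy']),round(m['confidence'],2),onz(s,m['xy'],.031)[:2]) for m in mark_of('wrist','snack_center')[:3]])
f=s['frame']; h=cv2.cvtColor(f,cv2.COLOR_RGB2HSV)
p=proj(s,[.595,.364,.062]).astype(int); print(p,h[p[1],p[0]],f[p[1],p[0]])
g=f[...,1].astype(int)
for r in range(p[1]-50,p[1]+51,10): print(r,h[r,p[0]-60:p[0]+61:6,2])
```

```text
[0.595  0.3639 0.3303] -6.925161406468438 [-0.3408  0.5629 -0.4288  1.5926  0.26    1.0433 -0.9638]
[(array([324., 195.]), 0.73, array([0.5948, 0.3645])), (array([266., 106.]), 0.72, array([0.5544, 0.4514])), (array([448., 161.]), 0.65, array([0.7127, 0.3846]))]
[324 206] [ 13 154  86] [86 57 34]
156 [139  71  80  72  79  72 131 122 109 111 113 116 108 107 118 121 109 123
 123 138 121]
166 [137 127 112  76 129 123 103 101 102 103 102 104 105 105 106 126 120 124
 127 136 124]
176 [133 130 119 130 127 128 157 150 154 159  67 150 150 159 159 127 123 126
 128 132 129]
186 [131 130 118 132 121 130 157 155 155 155  72 158 153 147 156 140 124 121
 128 127 133]
196 [118 128 126 127 121 130 153 157 152 153  80 159 152 153 153 136 130 120
 132 125 135]
206 [120 134 144 130 134 132 149 148 149 157  86 155 154 158 152 134 134 120
 132 122 137]
216 [133 124 145 133 144 140 150 153 156 151  91 154 152 156 153  80 119 113
 133 123 139]
226 [ 82 102 137 140 136 135 143 148 152 153  99 148 146 152 159 128 143 120
 135 125 136]
236 [135 129 129 145 136 137 156 153 148 149 107 150 153 153 161 126 143 120
 131 126 133]
246 [136 138 124 147 141 137 146 122  89  85  87  93  93  84  76 134 139 114
 138 128 134]
256 [117 134 132 141 143 138 139 140  87  86  90  94  93  84  79 131 132 118
 136 131 131]
```

The numbers agree: the carton's tape stripe lies straight along column 324 and its top spans rows 172 to 240, so the tool is aligned and centred.

Emit:
servo_tool(
  motion=[
    {"tx": 0,"ty": 0,"tz": 0.03,"ax": 0,"ay": 0,"az": 0},
    {"tx": 0,"ty": 0,"tz": 0.035,"ax": 0,"ay": 0,"az": 0},
    {"tx": 0,"ty": 0,"tz": 0.03,"ax": 0,"ay": 0,"az": 0},
    {"tx": 0,"ty": 0,"tz": 0.025,"ax": 0,"ay": 0,"az": 0},
    {"tx": 0,"ty": 0,"tz": 0.015,"ax": 0,"ay": 0,"az": 0},
  ],
)

```text
time_s: 27.85
tcp_pos: [0.5946, 0.364, 0.1933]
orientation: [0.001, 0.998, -0.061, -0.001]
contact_force: [-0.8, 0.4, 0.5]
opening: 0.0856
```

Emit:
servo_tool(
  motion=[
    {"tx": 0,"ty": 0,"tz": 0,"ax": 0,"ay": 0,"az": 0},
    {"tx": 0,"ty": 0,"tz": 0,"ax": 0,"ay": 0,"az": 0},
  ],
)

```text
time_s: 28.05
tcp_pos: [0.5952, 0.3649, 0.1962]
orientation: [-0.0, 0.998, -0.061, 0.0]
contact_force: [0.7, -0.5, 0.6]
opening: 0.0852
```

Emit:
servo_tool(
  motion=[
    {"tx": 0,"ty": 0,"tz": 0,"ax": 0,"ay": 0,"az": 0},
    {"tx": 0,"ty": 0,"tz": 0,"ax": 0,"ay": 0,"az": 0},
    {"tx": 0,"ty": 0,"tz": 0,"ax": 0,"ay": 0,"az": 0},
    {"tx": 0,"ty": 0,"tz": 0,"ax": 0,"ay": 0,"az": 0},
    {"tx": 0,"ty": 0,"tz": 0,"ax": 0,"ay": 0,"az": 0},
  ],
  hand=1,
  force=25,
)

```text
time_s: 28.55
tcp_pos: [0.5952, 0.3649, 0.1963]
orientation: [-0.0, 0.998, -0.061, 0.001]
contact_force: [-1.0, -1.9, 7.1]
opening: 0.0441
```

Run:
```python
from h import *
a=np.radians(11.1); x,y=0,.0435
t=(.4685+x*np.cos(a)-y*np.sin(a), .138+x*np.sin(a)+y*np.cos(a)); print(t, monitor.observe()['tcp_pos'],monitor.observe()['opening'])
T=np.eye(4);T[:3,:3]=down(-6.9);T[:3,3]=[.595,.364,.30]
plan([(*t,.30,11.1,.035)],T)
# divider pose check from w11 (plate edges vs prediction)
import pickle; s=pickle.load(open('w11.pkl','rb')); f=s['frame']; h=cv2.cvtColor(f,cv2.COLOR_RGB2HSV)
b=lambda x,y,z: np.array([.4685+x*np.cos(a)-y*np.sin(a), .138+x*np.sin(a)+y*np.cos(a), z])
for z,pts in ((.05,[(-.034,-.076),(-.034,.076),(.034,.076),(.034,-.076)]),(.09,[(-.028,0),(.028,0)])): print(z,[proj(s,b(*p,z)).round(1) for p in pts])
for yy in (-.04,.04):
  print(yy,[(round(x*1000),int(f[tuple(proj(s,b(x,yy,.05)).round().astype(int)[::-1])].sum())) for x in np.arange(-.042,-.026,.001)])
```

```text
(np.float64(0.46012529445612305), np.float64(0.18068623088366267)) [0.59521123 0.36487616 0.19632939] 0.04406387827995547
-> [ 0.4601  0.1807  0.3    11.1     0.035 ] n 7 turn 18.0
{"tx":-0.016,"ty":0.028,"tz":0,"ax":0,"ay":0,"az":-2.6}
{"tx":-0.017,"ty":0.028,"tz":0,"ax":0,"ay":0,"az":-2.5}
{"tx":-0.019,"ty":0.027,"tz":0,"ax":0,"ay":0,"az":-2.6}
{"tx":-0.019,"ty":0.026,"tz":0,"ax":0,"ay":0,"az":-2.6}
{"tx":-0.021,"ty":0.025,"tz":0,"ax":0,"ay":0,"az":-2.6}
{"tx":-0.022,"ty":0.024,"tz":0,"ax":0,"ay":0,"az":-2.5}
{"tx":-0.0228,"ty":0.0226,"tz":0,"ax":0,"ay":0,"az":-2.6}
0.05 [array([242.1, 158.2]), array([404.2, 158.3]), array([399. , 225.6]), array([247.2, 225.5])]
0.09 [array([323.1, 173.1]), array([323.1, 237.4])]
-0.04 [(-42, 554), (-41, 620), (-40, 620), (-39, 619), (-38, 414), (-37, 122), (-36, 156), (-35, 198), (-34, 275), (-33, 342), (-32, 422), (-31, 432), (-30, 428), (-29, 427), (-28, 419), (-27, 421), (-26, 417)]
0.04 [(-42, 556), (-41, 619), (-40, 622), (-39, 621), (-38, 472), (-37, 321), (-36, 351), (-35, 316), (-34, 384), (-33, 620), (-32, 622), (-31, 618), (-30, 616), (-29, 617), (-28, 618), (-27, 617), (-26, 614)]
```

Emit:
servo_tool(
  motion=[
    {"tx": 0,"ty": 0,"tz": -0.015,"ax": 0,"ay": 0,"az": 0},
    {"tx": 0,"ty": 0,"tz": -0.03,"ax": 0,"ay": 0,"az": 0},
    {"tx": 0,"ty": 0,"tz": -0.03,"ax": 0,"ay": 0,"az": 0},
    {"tx": 0,"ty": 0,"tz": -0.03,"ax": 0,"ay": 0,"az": 0},
    {"tx": -0.016,"ty": 0.028,"tz": 0,"ax": 0,"ay": 0,"az": -2.6},
  ],
)

```text
time_s: 29.05
tcp_pos: [0.5768, 0.342, 0.3059]
orientation: [-0.003, 0.999, -0.037, 0.003]
contact_force: [0.6, 0.3, -1.0]
opening: 0.0435
```

Emit:
servo_tool(
  motion=[
    {"tx": -0.017,"ty": 0.028,"tz": 0,"ax": 0,"ay": 0,"az": -2.5},
    {"tx": -0.019,"ty": 0.027,"tz": 0,"ax": 0,"ay": 0,"az": -2.6},
    {"tx": -0.019,"ty": 0.026,"tz": 0,"ax": 0,"ay": 0,"az": -2.6},
    {"tx": -0.021,"ty": 0.025,"tz": 0,"ax": 0,"ay": 0,"az": -2.6},
    {"tx": -0.022,"ty": 0.024,"tz": 0,"ax": 0,"ay": 0,"az": -2.5},
  ],
)

```text
time_s: 29.55
tcp_pos: [0.4782, 0.2064, 0.3013]
orientation: [0.0, 0.997, 0.075, 0.001]
contact_force: [0.6, -1.0, -1.0]
opening: 0.0442
```

Emit:
servo_tool(
  motion=[
    {"tx": -0.023,"ty": 0.023,"tz": 0,"ax": 0,"ay": 0,"az": -2.6},
    {"tx": 0,"ty": 0,"tz": 0,"ax": 0,"ay": 0,"az": 0},
    {"tx": 0,"ty": 0,"tz": 0,"ax": 0,"ay": 0,"az": 0},
    {"tx": 0,"ty": 0,"tz": 0,"ax": 0,"ay": 0,"az": 0},
    {"tx": 0,"ty": 0,"tz": 0,"ax": 0,"ay": 0,"az": 0},
  ],
)

```text
time_s: 30.05
tcp_pos: [0.4601, 0.182, 0.3006]
orientation: [-0.0, 0.995, 0.096, 0.0]
contact_force: [0.6, 0.5, -0.7]
opening: 0.0438
```

Run:
```python
from h import *
np.set_printoptions(precision=4,suppress=True)
for i in range(5): snapshot('top')
T=tool(); print(T[:3,3],np.degrees(np.arctan2(T[1,0],T[0,0])),monitor.observe()['contact_force'],monitor.observe()['opening'])
plan([(.4601,.1807,.255,11.1,.02)])
```

```text
[0.4598 0.1815 0.3001] 11.0617781539807 [-0.6741  0.4435  0.4053] 0.04368560467012577
-> [ 0.4601  0.1807  0.255  11.1     0.02  ] n 3 turn 0.0
{"tx":0,"ty":0,"tz":0.015,"ax":-0,"ay":0,"az":-0}
{"tx":0,"ty":0.001,"tz":0.015,"ax":-0,"ay":0,"az":-0}
{"tx":0.0002,"ty":-0.0002,"tz":0.0151,"ax":-0,"ay":0,"az":-0}
```

Emit:
servo_tool(
  motion=[
    {"tx": 0,"ty": 0.001,"tz": 0.015,"ax": 0,"ay": 0,"az": 0},
    {"tx": 0,"ty": 0,"tz": 0.015,"ax": 0,"ay": 0,"az": 0},
    {"tx": 0,"ty": 0,"tz": 0.012,"ax": 0,"ay": 0,"az": 0},
    {"tx": 0,"ty": 0,"tz": 0.006,"ax": 0,"ay": 0,"az": 0},
    {"tx": 0,"ty": 0,"tz": 0.002,"ax": 0,"ay": 0,"az": 0},
  ],
)

```text
time_s: 30.8
tcp_pos: [0.4598, 0.1803, 0.2497]
orientation: [0.0, 0.995, 0.096, -0.001]
contact_force: [-0.4, 0.6, -0.9]
opening: 0.0436
```

Emit:
servo_tool(
  motion=[
    {"tx": 0,"ty": 0,"tz": 0,"ax": 0,"ay": 0,"az": 0},
    {"tx": 0,"ty": 0,"tz": 0,"ax": 0,"ay": 0,"az": 0},
    {"tx": 0,"ty": 0,"tz": 0.001,"ax": 0,"ay": 0,"az": 0},
    {"tx": 0,"ty": 0,"tz": 0,"ax": 0,"ay": 0,"az": 0},
  ],
)

```text
time_s: 31.2
tcp_pos: [0.46, 0.1802, 0.2495]
orientation: [-0.0, 0.995, 0.096, 0.0]
contact_force: [0.3, 0.0, -0.9]
opening: 0.0437
```

Emit:
servo_tool(
  motion=[
    {"tx": 0,"ty": 0,"tz": 0.001,"ax": 0,"ay": 0,"az": 0},
    {"tx": 0,"ty": 0,"tz": 0,"ax": 0,"ay": 0,"az": 0},
  ],
)

```text
time_s: 31.4
tcp_pos: [0.4599, 0.1802, 0.2482]
orientation: [-0.0, 0.995, 0.096, 0.0]
contact_force: [0.1, 1.0, -1.0]
opening: 0.0438
```

Emit:
servo_tool(
  motion=[
    {"tx": 0,"ty": 0,"tz": 0.001,"ax": 0,"ay": 0,"az": 0},
    {"tx": 0,"ty": 0,"tz": 0,"ax": 0,"ay": 0,"az": 0},
  ],
)

```text
time_s: 31.6
tcp_pos: [0.4599, 0.1802, 0.2471]
orientation: [-0.0, 0.995, 0.096, -0.0]
contact_force: [-0.3, -1.2, -1.4]
opening: 0.0439
```

Emit:
servo_tool(
  motion=[
    {"tx": 0,"ty": 0,"tz": 0.0007,"ax": 0,"ay": 0,"az": 0},
    {"tx": 0,"ty": 0,"tz": 0,"ax": 0,"ay": 0,"az": 0},
  ],
)

```text
time_s: 31.8
tcp_pos: [0.4599, 0.1802, 0.2465]
orientation: [-0.0, 0.995, 0.096, -0.0]
contact_force: [-0.5, 0.7, -1.3]
opening: 0.0437
```

Emit:
servo_tool(
  motion=[
    {"tx": 0,"ty": 0,"tz": 0.0003,"ax": 0,"ay": 0,"az": 0},
    {"tx": 0,"ty": 0,"tz": 0,"ax": 0,"ay": 0,"az": 0},
  ],
)

```text
time_s: 32.0
tcp_pos: [0.46, 0.1802, 0.2463]
orientation: [-0.0, 0.995, 0.096, 0.0]
contact_force: [0.3, -0.3, 0.2]
opening: 0.0439
```

Emit:
servo_tool(
  motion=[
    {"tx": 0,"ty": 0,"tz": 0.0003,"ax": 0,"ay": 0,"az": 0},
    {"tx": 0,"ty": 0,"tz": 0,"ax": 0,"ay": 0,"az": 0},
  ],
)

```text
time_s: 32.2
tcp_pos: [0.46, 0.1802, 0.2462]
orientation: [0.0, 0.995, 0.096, 0.0]
contact_force: [-2.9, -2.3, 8.6]
opening: 0.0439
```

Emit:
servo_tool(
  motion=[
    {"tx": 0,"ty": 0,"tz": 0,"ax": 0,"ay": 0,"az": 0},
    {"tx": 0,"ty": 0,"tz": 0,"ax": 0,"ay": 0,"az": 0},
    {"tx": 0,"ty": 0,"tz": 0,"ax": 0,"ay": 0,"az": 0},
    {"tx": 0,"ty": 0,"tz": 0,"ax": 0,"ay": 0,"az": 0},
  ],
  hand=0.2,
)

```text
time_s: 32.6
tcp_pos: [0.46, 0.1802, 0.2459]
orientation: [-0.0, 0.995, 0.096, -0.0]
contact_force: [0.2, 0.0, 0.4]
opening: 0.0684
```

Emit:
servo_tool(
  motion=[
    {"tx": 0,"ty": 0,"tz": -0.01,"ax": 0,"ay": 0,"az": 0},
    {"tx": 0,"ty": 0,"tz": -0.03,"ax": 0,"ay": 0,"az": 0},
    {"tx": 0,"ty": 0,"tz": -0.03,"ax": 0,"ay": 0,"az": 0},
    {"tx": 0,"ty": 0,"tz": -0.03,"ax": 0,"ay": 0,"az": 0},
    {"tx": 0,"ty": 0,"tz": -0.03,"ax": 0,"ay": 0,"az": 0},
  ],
)

```text
time_s: 33.1
tcp_pos: [0.4596, 0.1802, 0.3779]
orientation: [-0.0, 0.995, 0.096, 0.0]
contact_force: [0.2, -0.3, 0.1]
opening: 0.068
```

Emit:
servo_tool(
  motion=[
    {"tx": 0,"ty": -0.04,"tz": 0,"ax": 0,"ay": 0,"az": 0},
    {"tx": 0,"ty": -0.03,"tz": 0,"ax": 0,"ay": 0,"az": 0},
    {"tx": 0,"ty": 0,"tz": 0,"ax": 0,"ay": 0,"az": 0},
    {"tx": 0,"ty": 0,"tz": 0,"ax": 0,"ay": 0,"az": 0},
  ],
)

```text
time_s: 33.5
tcp_pos: [0.4462, 0.2494, 0.3765]
orientation: [-0.0, 0.995, 0.097, 0.0]
contact_force: [-0.2, 0.1, 0.1]
opening: 0.0685
```

Run:
```python
from h import *
a=cam('side'); w=cam('wrist')
p=[cv2.resize(a['frame'][120:320,230:430],(400,400),interpolation=cv2.INTER_CUBIC), cv2.resize(w['frame'][0:300,150:450],(400,400))]
cv2.imwrite('pics/final.png',cv2.cvtColor(np.hstack(p),cv2.COLOR_RGB2BGR))
o=monitor.observe(); print(o['tcp_pos'],o['contact_force'],o['time_s'])
for n,z in [('drawer_front',.072)]: print([(m['confidence'],onz(a,m['xy'],z)) for m in mark_of('side',n)[:1]])
```

```text
[0.44665989 0.24820822 0.37613712] [ 0.97933074 -0.29705899  0.87658431] 33.6
[]
```

View pics/final.png

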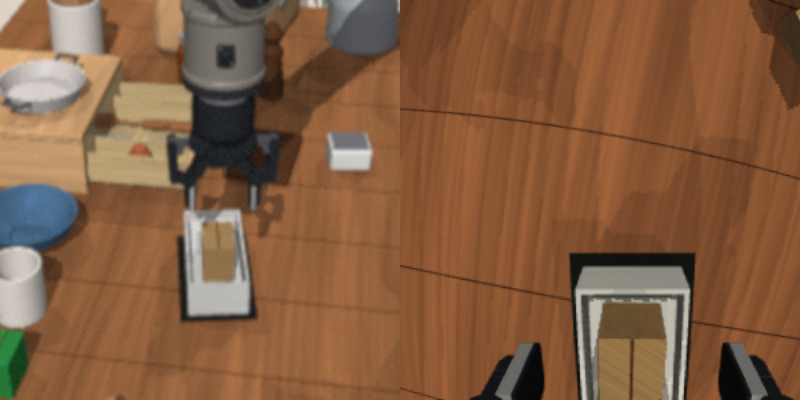

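The carton stands upright in the box's +y compartment, straight and centred, in both the side view at (218,250) and the wrist view at (632,360). The gripper is clear, so I hand in.

```bash
python3 -c "
from h import *
for n in ('top',):
    s=cam(n)
    for q,z in (('drawer_front',.072),('spice_pot',.02)): print(q,[onz(s,m['xy'],z)[:2].round(3) for m in mark_of(n,q)[:1]])
print(ctrl.hand_in())"
```

```text
drawer_front [array([ 0.519, -0.194])]
spice_pot [array([ 0.624, -0.089])]
the job is handed in; nothing more can be done
None
```

I packed the lunch box in the order asked and handed it in at about 34 s on the robot's clock.

- **Tin:** I lifted it out of the drawer by its ends, set it upright on the board, let go and regripped its long sides. I then laid it crosswise in the box, about centred in its gap, without moving the tub.
- **Divider:** I lowered it onto the tin and tub, fin up. It touched down at the expected height, and its edges were within about 1 mm of where they should be.
- **Carton:** I stood the larger brown one upright in the compartment over the tub. It touched down at the expected height with little force.

**Last checks:** The final side and wrist pictures show the carton straight and upright in the box, with the gripper clear and no measurable contact force. The wrist picture cuts off the tin end, so I last saw the tin before the divider covered it.

**Drawer and pot:** The top camera puts both within about 4 mm of their start, which is about the network's scatter. The side camera did not find the drawer front on the last look.

**Peak force:** The highest I saw was about 35 N at the wrist, briefly, when the tin touched the board.

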